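# Brush out the tub, then gauge and sort the centrifuge sleeves

## Robot

A 7-joint arm with a two-finger parallel gripper is mounted at the origin on the work surface. World frame = base frame: x ahead of the robot, y to its left, z up, the work surface at z = 0. Lengths are in m, angles in rad, forces in N, time in s.
With the tool pointing down it reaches from about 0.425 to 0.925 m from the base axis. Payload 6.8 kg.
Tool frame: the origin (TCP) lies at the very end of the fingers, on their centre line; the grasp point (between the pads) lies 19 mm behind it; y points along the fingers, x is the direction in which the jaws open and shut, and the axes are right-handed (so a half turn about y gives the same grasp; the last joint's range is limited). The gripper opens to 85 mm and grips with 20 to 120 N. Pads are 22 mm wide; open, the fingers measure 114 mm over their backs; the gripper's body (76 mm by 85 mm) begins 54 mm behind the grasp point. The pads swing forward as they close: fully open they stand 13 mm farther back than shut.
Start: joints at [1.059, 0.477, 0.022, 1.555, -0.011, 1.109, -0.083], TCP at [0.265, -0.621, 0.231] pointing down, gripper open.
Joint ranges: [-2.96, 2.96], [-0.34, 2.1], [-1.41, 1.46], [0.24, 2.44], [-1.37, 4.51], [0.17, 1.92], [-2.96, 2.96]. Speed limits (rad/s): [2.39, 2.39, 3.14, 3.14, 3.14, 3.14, 3.14].

## Interface

Orientations are given as a rotation vector (axis times angle).
In Python, from bench import r, imaging gives the robot as it stands.
- The arm moves only by the shell command python3 -m jog 'ROWS' [FORCE]. ROWS is text: rows parted by semicolons, each of 7 numbers parted by spaces: the turn, a rotation vector about the tool's x, y, z in degrees, then the shift along the tool's x, y, z in mm, then the opening, from 0 (shut) to 1 (fully open). A call has exactly 5 rows; each row shifts and turns the commanded pose from where the row before left it, along the tool's axes as they then stand; what a row does not reach is not made up. A row lasts 1/12 s, in which the tool goes at most 41.7 mm and 7.16 degrees, less where a joint would pass 70% of its speed; a pose out of reach is approached as far as the arm can. A call with a gripper value outside its range is refused whole. The fingers move at their own pace and stop on an object; FORCE is the grip in N (left out, the last holds). Time passes only in rows, so rows that do not move let the fingers close, or fill a call up. It gives the time, the measured TCP pose, the force and the opening at its end, in the units of the state.
- r.get_obs(): the state, without advancing time (a new reading comes with each control period).
- imaging.grab_frame(name): name is "scene" or "top" or "wrist"; returns a dict with "color" (420x560x3 uint8, red, green, blue), "z_map" (420x560 float32, m along the optical axis (not along the pixel's ray), 0 where there is no reading), "fx", "fy", "cx", "cy" (pixels), "world_to_cam" (4x4, takes a point from world to camera coordinates); the wrist camera has in their place "hand_eye" (4x4, takes a point from camera to tool coordinates, whose origin is the TCP and whose axes are the tool frame's). Camera axes: x right, y up, looking along -z (the intrinsics and any distortion apply to the point x, -y, -z); pixel columns grow to the right and rows downward; lengths in m; the calibration is good to about 2 mm. A picture is of the moment at which its call begins: read the wrist's pose just before it.
- r.hand_in(): hands the job in, once; it reports no verdict.
The state is a dict: "clock": time; "joints": joint angles; "qvel": joint speeds; "tau": joint torques, N m; "tcp_pos": TCP position; "orientation": TCP orientation; "contact_force": force on the tool from outside, world axes, zero at the start; "moment": the same for the moment, N m; "grip_width": finger opening in m.
Only numpy, scipy, OpenCV 4.12 (cv2) and the standard library are available. Lean on these libraries where they do the work, as an engineer would, in place of code of your own. Each camera call takes 0.05 s, during which the arm holds its last target.

## Task

Get the centrifuge sleeves sorted: first take the brush from the beaker, brush out the empty round green tub with two full up-and-down strokes between its floor and its rim, and stand the brush upright in the holder cup. Then work along the row of white sleeves in order, beginning with the one nearest the gauge pin: slide each gently down over the pin as far as it will go, and stand it upright in the clean tub if it goes right down to the base plate, or in the square tray if it sticks part-way. Finish with each sleeve sorted, and leave the jars and bottles alone.

Things in the scene. Friction and masses are not known exactly. Their poses are not given: they have to be found in the camera images.
- gauge: fixed bench gauge: square aluminium base plate 90 x 90 mm, 15 mm thick, with one upright steel pin 34 mm in diameter in its middle, standing 58 mm above the plate (its top 73 mm above the bench, the last 10 mm tapered to 21 mm). Origin: centre of the underside, on the pin's axis, z up. The row of sleeves runs away from it along its own -y
- pin_top (a point): centre of the top of the gauge pin, 73 mm above the bench. A sleeve with a clear bore (38 mm throughout) slides down until it rests on the base plate, its lower end 15 mm above the bench; a tight one narrows to 18 mm from 20 mm inside either end and stops on the pin's top, its lower end 53 mm above the bench. Only the trial tells them apart
- tub: fixed round mint-green plastic tub, 204 mm across the rim (196 mm at the foot), 55 mm high, wall 4 mm, floor 5 mm thick; empty at the start. Origin: centre of the underside, z up
- tray: fixed low square steel tray, 190 x 190 mm outside, 25 mm high, walls and floor 5 mm thick; empty at the start. Origin: centre of the underside; x and y along its sides, z up
- beaker: fixed glass beaker 80 mm across, 110 mm high, wall 3 mm, floor 4 mm thick, in which the brush stands at the start. Origin: centre of the underside
- cup: fixed white ceramic holder cup without a handle, 68 mm across, 85 mm high, wall 4 mm, floor 5 mm thick; empty at the start, the brush's final place. Origin: centre of the underside
- brush_grip (a point): centre of the black handle of the brush, 187.5 mm above the bristle end. Brush 215 mm long, 120 g, stands upright by itself: flat-ended stiff bristle head 40 mm in diameter, 70 mm long; then a 12 mm steel rod 90 mm long; then a handle block 20 x 20 mm, 55 mm high. z runs up the brush, x and y are square to the handle's faces
- brush_end (a point): centre of the flat lower (bristle) end of the brush
- sleeve_1a_mid (a point): centre (half-way up) of a loose white plastic sleeve, a tube 56 mm in outer diameter, 60 mm tall, wall 9 mm, mouth 38 mm wide at both ends, 160 g, standing upright; z along its bore. First (nearest the gauge pin) place of the row, about 125 mm from the pin; either this one or sleeve_1b stands there. Whether its bore is clear or tight: see pin_top
- sleeve_1b_mid (a point): centre (half-way up) of a loose white plastic sleeve, a tube 56 mm in outer diameter, 60 mm tall, wall 9 mm, mouth 38 mm wide at both ends, 160 g, standing upright; z along its bore. First (nearest the gauge pin) place of the row, about 125 mm from the pin; either this one or sleeve_1a stands there. Whether its bore is clear or tight: see pin_top
- sleeve_2a_mid (a point): centre (half-way up) of a loose white plastic sleeve, a tube 56 mm in outer diameter, 60 mm tall, wall 9 mm, mouth 38 mm wide at both ends, 160 g, standing upright; z along its bore. Second place of the row, about 217 mm from the pin; either this one or sleeve_2b stands there. Whether its bore is clear or tight: see pin_top
- sleeve_2b_mid (a point): centre (half-way up) of a loose white plastic sleeve, a tube 56 mm in outer diameter, 60 mm tall, wall 9 mm, mouth 38 mm wide at both ends, 160 g, standing upright; z along its bore. Second place of the row, about 217 mm from the pin; either this one or sleeve_2a stands there. Whether its bore is clear or tight: see pin_top
- sleeve_3a_mid (a point): centre (half-way up) of a loose white plastic sleeve, a tube 56 mm in outer diameter, 60 mm tall, wall 9 mm, mouth 38 mm wide at both ends, 160 g, standing upright; z along its bore. Third place of the row, about 309 mm from the pin; either this one or sleeve_3b stands there, or neither. Whether its bore is clear or tight: see pin_top
- sleeve_3b_mid (a point): centre (half-way up) of a loose white plastic sleeve, a tube 56 mm in outer diameter, 60 mm tall, wall 9 mm, mouth 38 mm wide at both ends, 160 g, standing upright; z along its bore. Third place of the row, about 309 mm from the pin; either this one or sleeve_3a stands there, or neither. Whether its bore is clear or tight: see pin_top
- sleeve_4a_mid (a point): centre (half-way up) of a loose white plastic sleeve, a tube 56 mm in outer diameter, 60 mm tall, wall 9 mm, mouth 38 mm wide at both ends, 160 g, standing upright; z along its bore. Fourth (farthest from the gauge pin) place of the row, about 401 mm from the pin; either this one or sleeve_4b stands there, or neither. Whether its bore is clear or tight: see pin_top
- sleeve_4b_mid (a point): centre (half-way up) of a loose white plastic sleeve, a tube 56 mm in outer diameter, 60 mm tall, wall 9 mm, mouth 38 mm wide at both ends, 160 g, standing upright; z along its bore. Fourth (farthest from the gauge pin) place of the row, about 401 mm from the pin; either this one or sleeve_4a stands there, or neither. Whether its bore is clear or tight: see pin_top
- jar_a: white sample jar 62 mm high; stands loose on the bench, not part of the job: leave it alone. Origin: centre of its underside
- jar_c: white sample jar 62 mm high; stands loose on the bench, not part of the job: leave it alone. Origin: centre of its underside
- amber_bottle: amber bottle 130 mm high; stands loose on the bench, not part of the job: leave it alone. Origin: centre of its underside
Things that resemble listed ones, but are neither listed nor needed, are in the scene too. What is shaped like the part that bears sleeve_2b_mid but red is not meant. What is shaped like the part that bears sleeve_1a_mid but purple is not meant.

How it is judged:
By the outcome, as a careful person would: the job done as asked, in the order asked, and still so for the second after the job is handed in, with the robot touching nothing.
Of sleeve_1a, sleeve_1b only 1 to 1 are there at a start; the rules pass over those that are not, and their reading is None.
Of sleeve_2a, sleeve_2b only 1 to 1 are there at a start; the rules pass over those that are not, and their reading is None.
Of sleeve_3a, sleeve_3b only 1 to 1 are there at a start; the rules pass over those that are not, and their reading is None.
Of sleeve_4a, sleeve_4b only 1 to 1 are there at a start; the rules pass over those that are not, and their reading is None.
Of sleeve_3a, sleeve_3b, sleeve_4a, sleeve_4b only 2 to 4 are there at a start; the rules pass over those that are not, and their reading is None.
At some moment in a run one of sleeve_1a, sleeve_1b, sleeve_2a, sleeve_2b, sleeve_3a, sleeve_3b, sleeve_4a, sleeve_4b may be knocked a few centimetres aside while the robot is not near it.
It also fails if it takes over 208 s, if anything falls off the work surface, if the arm or the gripper's body presses on something with over 40 N, if the wrist force passes 120 N, or if a joint passes its speed limit or range.

## Working session

There is one attempt and no reset: what is moved stays moved. The work goes in short steps, Python scripts to look and compute and a shell command to move; the robot and the scene stay as the last step left them, time stands still between calls to the robot, and variables do not carry over. Pictures are saved under pics/ and viewed, and the job is handed in when it is done.

```bash
ls; mkdir -p pics; cat > h.py <<'E'
import numpy as np, cv2
from bench import r, imaging
from scipy.spatial.transform import Rotation as R
def cam(n):
    f=imaging.grab_frame(n); return f
def pts(f,tcp=None):
    z=f["z_map"]; H,W=z.shape
    v,u=np.mgrid[0:H,0:W]
    x=(u-f["cx"])/f["fx"]*z; y=-(v-f["cy"])/f["fy"]*z
    P=np.stack([x,y,-z,np.ones_like(z)],-1)
    if "world_to_cam" in f: T=np.linalg.inv(f["world_to_cam"])
    else:
        T=np.eye(4);T[:3,:3]=R.from_rotvec(tcp[1]).as_matrix();T[:3,3]=tcp[0];T=T@f["hand_eye"]
    return (P@T.T)[...,:3]
def save(f,n): cv2.imwrite("pics/"+n,f["color"][...,::-1])
E
python3 - <<'E'
from h import *
o=r.get_obs();print(o)
for n in ["scene","top","wrist"]:
    f=cam(n);save(f,n+"0.png");print({k:v for k,v in f.items() if k not in("color","z_map")})
    np.savez("/tmp/"+n,**f)
print(R.from_rotvec(o["orientation"]).as_matrix())
E
```

```text
pics
{'clock': 0.0, 'joints': array([ 1.05888628,  0.4778212 ,  0.02229573,  1.55646762, -0.01149502,
        1.10925953, -0.08311313]), 'qvel': array([ 2.07280795e-03,  1.33104147e-04,  1.50662456e-03,  1.73045674e-04,
       -8.54586685e-05,  1.64914109e-03, -1.46767484e-03]), 'tau': array([ 1.42994545e-04, -5.96449935e+01,  1.60781354e+00, -2.81195623e+01,
        1.23984597e-02,  9.38496203e-03,  2.07923637e-05]), 'tcp_pos': array([ 0.26500224, -0.62016255,  0.23030387]), 'orientation': array([-1.37269038,  0.90796213, -0.90534708]), 'contact_force': array([-0.06051313,  0.31918641, -1.1263461 ]), 'moment': array([-0.05426204,  0.00058727,  0.01515466]), 'grip_width': 0.08580980780258275}
{'fx': 518.0907316957004, 'fy': 518.0907316957004, 'cx': 281.41767883506617, 'cy': 216.33906267847226, 'world_to_cam': array([[ 0.36906291,  0.92940045, -0.00271372, -0.17801725],
       [-0.78432036,  0.31301578,  0.53559565,  0.30662762],
       [ 0.49863228, -0.19554007,  0.84447021, -1.68694793],
       [ 0.        ,  0.        ,  0.        ,  1.        ]])}
{'fx': 425.53878269697645, 'fy': 
[... 337 characters left out ...]
00],
       [ 0.00000000e+00,  0.00000000e+00,  0.00000000e+00,
         1.00000000e+00]])}
{'fx': 347.711319421874, 'fy': 347.711319421874, 'cx': 286.19025776954226, 'cy': 211.65445330806727, 'hand_eye': array([[ 9.99999825e-01, -5.84910792e-04,  9.10148259e-05,
         6.84845555e-04],
       [ 2.42250896e-04,  2.64086686e-01, -9.64498918e-01,
        -1.41045580e-01],
       [ 5.40110022e-04,  9.64498771e-01,  2.64086782e-01,
         6.68872303e-02],
       [ 0.00000000e+00,  0.00000000e+00,  0.00000000e+00,
         1.00000000e+00]])}
[[ 3.92969661e-01 -8.28042870e-04  9.19551064e-01]
 [-9.19549628e-01  1.62993085e-03  3.92970515e-01]
 [-1.82420108e-03 -9.99998329e-01 -1.20913141e-04]]
```

View pics/scene0.png

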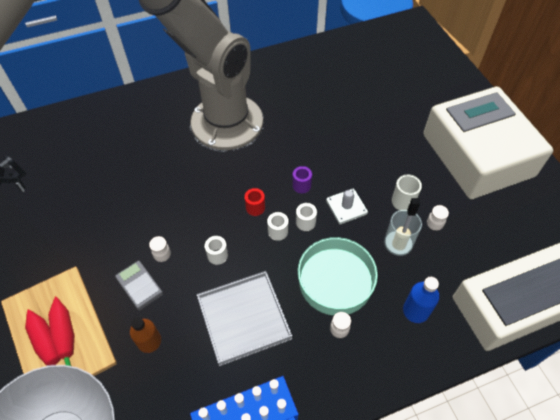

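View pics/top0.png

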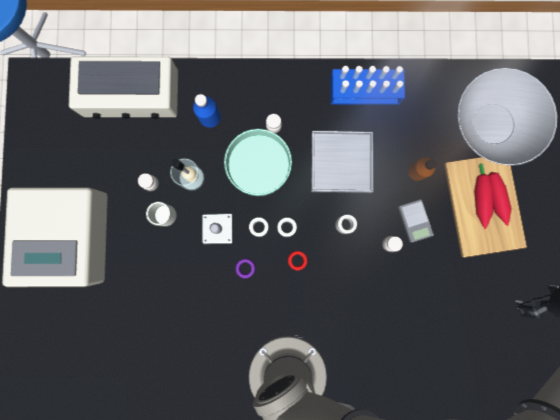

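View pics/wrist0.png

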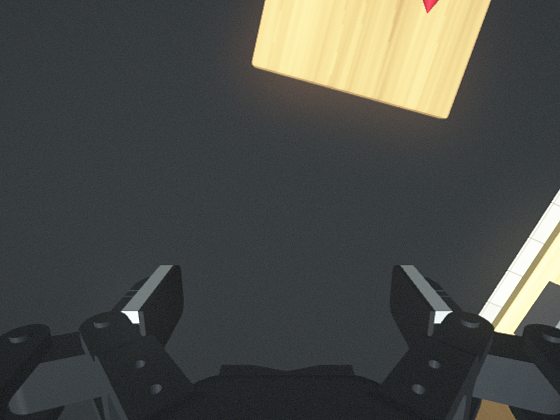

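The scene shows white rings in the top view at (258,227), (287,227) and (346,224), the gauge at (217,228), and the brush in the beaker at (187,172). The holder cup is at (160,214), the tub at (258,162) and the tray at (342,161). White jars are at (147,182), (273,122) and (393,243). Next I'll measure these with depth.

```bash
python3 - <<'E'
from h import *
L=lambda n:{k:v for k,v in np.load("/tmp/"+n+".npz").items()}
t=L("top");s=L("scene")
a=cv2.resize(t["color"][100:280,130:430],None,fx=2.6,fy=2.6,interpolation=cv2.INTER_CUBIC);cv2.imwrite("pics/topz.png",a[...,::-1])
a=cv2.resize(s["color"][140:370,130:470],None,fx=2.3,fy=2.3,interpolation=cv2.INTER_CUBIC);cv2.imwrite("pics/scz.png",a[...,::-1])
for n,f in(("top",t),("scene",s)):
    P=pts(f);c=f["color"].astype(int)
    # raised blobs
    m=((P[...,2]>0.01)&(P[...,2]<0.3)&(f["z_map"]>0)).astype(np.uint8)
    k,lab,st,ce=cv2.connectedComponentsWithStats(m)
    for i in range(1,k):
        if st[i,4]<60: continue
        q=P[lab==i];zt=np.percentile(q[:,2],98)
        tp=q[q[:,2]>zt-0.006]
        (cx,cy),rad=cv2.minEnclosingCircle(tp[:,:2].astype(np.float32))
        print(n,ce[i].round(),st[i,4],"ztop %.3f c %.3f %.3f r %.3f"%(zt,cx,cy,rad),c[lab==i].mean(0).round())
E
```

```text
top [124.  86.] 6347 ztop 0.113 c 0.888 0.496 r 0.127 [160. 162. 161.]
top [368.  84.] 2391 ztop 0.122 c 0.891 -0.251 r 0.092 [ 99. 136. 216.]
top [498. 160.] 11967 ztop 0.090 c 0.781 -0.663 r 0.152 [190. 160. 147.]
top [207. 110.] 625 ztop 0.171 c 0.801 0.243 r 0.015 [ 67. 104. 174.]
top [260. 145.] 922 ztop 0.064 c 0.673 0.078 r 0.126 [161. 196. 185.]
top [345. 160.] 540 ztop 0.030 c 0.657 -0.175 r 0.131 [162. 166. 176.]
top [422. 168.] 461 ztop 0.132 c 0.629 -0.413 r 0.014 [103.  72.  55.]
top [187. 173.] 701 ztop 0.218 c 0.611 0.297 r 0.012 [137. 144. 141.]
top [148. 181.] 250 ztop 0.066 c 0.589 0.425 r 0.022 [209. 207. 206.]
top [ 55. 237.] 9832 ztop 0.143 c 0.359 0.677 r 0.099 [190. 192. 189.]
top [416. 220.] 944 ztop 0.028 c 0.472 -0.401 r 0.063 [168. 175. 179.]
top [160. 214.] 370 ztop 0.087 c 0.488 0.378 r 0.034 [156. 160. 156.]
top [217. 228.] 796 ztop 0.073 c 0.445 0.212 r 0.016 [223. 228. 229.]
top [347. 224.] 220 ztop 0.064 c 0.460 -0.182 r 0.028 [208. 211. 210.]
top [259. 226.] 164 ztop 0.063 c 0.450 0.085 r 0.028 [224. 226. 225.]
top [287. 226.] 164 ztop 0.064 c 0.450 
[... 1135 characters left out ...]
67 c 0.399 -0.320 r 0.022 [198. 194. 190.]
scene [216. 249.] 460 ztop 0.063 c 0.458 -0.180 r 0.029 [186. 187. 183.]
scene [338. 282.] 1863 ztop 0.064 c 0.672 0.072 r 0.127 [138. 174. 160.]
scene [513. 298.] 7219 ztop 0.114 c 0.889 0.491 r 0.123 [156. 156. 154.]
scene [138. 285.] 1217 ztop 0.028 c 0.472 -0.401 r 0.065 [174. 179. 180.]
scene [ 57. 352.] 12590 ztop 0.088 c 0.726 -0.624 r 0.134 [195. 151. 127.]
scene [244. 317.] 886 ztop 0.029 c 0.655 -0.172 r 0.132 [158. 161. 166.]
scene [422. 300.] 1116 ztop 0.172 c 0.801 0.246 r 0.016 [ 50.  82. 151.]
scene [145. 335.] 786 ztop 0.132 c 0.625 -0.412 r 0.015 [84. 47. 24.]
scene [253. 405.] 2680 ztop 0.123 c 0.889 -0.250 r 0.091 [ 87. 139. 231.]
```

View pics/topz.png

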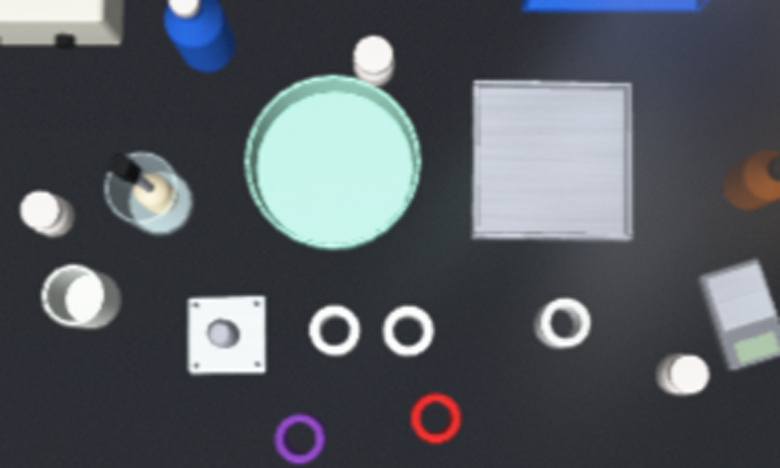

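View pics/scz.png

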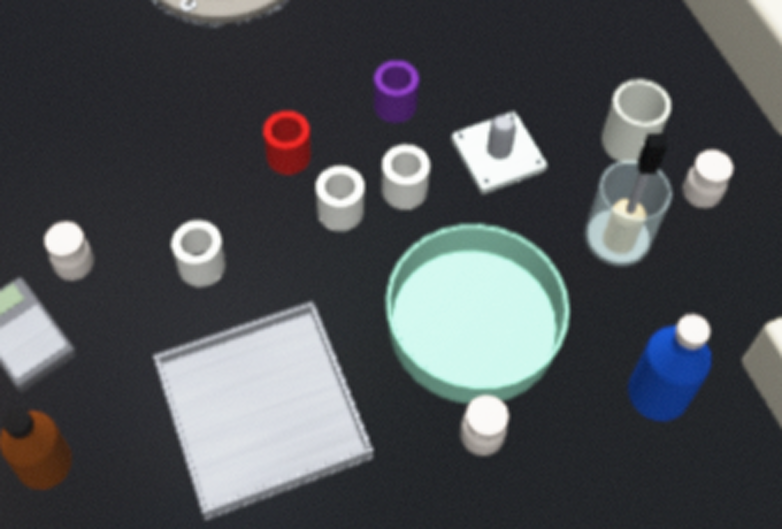

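Three white sleeves stand in row places 1, 2 and 4, and place 3 is empty. The white things at (147,182), (273,122) and (393,243) are capped jars. Next I'll fit the fixtures more precisely.

```bash
python3 - <<'E'
from h import *
from scipy.optimize import least_squares
L=lambda n:{k:v for k,v in np.load("/tmp/"+n+".npz").items()}
def circ(q,r,c0):
    s=least_squares(lambda p:np.hypot(q[:,0]-p[0],q[:,1]-p[1])-p[2],[*c0,r],loss="soft_l1",f_scale=.002);return s.x.round(4)
for n in("top","scene"):
    f=L(n);P=pts(f);ok=f["z_map"]>0
    def sel(c,rad,z0,z1):
        d=np.hypot(P[...,0]-c[0],P[...,1]-c[1]);return P[ok&(d<rad)&(P[...,2]>z0)&(P[...,2]<z1)]
    q=sel((.672,.072),.115,.051,.059);q=q[np.hypot(q[:,0]-.672,q[:,1]-.074)>.09]
    print(n,"tub",circ(q,.1,(.672,.072)))
    print("cup",circ(sel((.488,.378),.05,.081,.09),.034,(.488,.378)), "beaker",circ(sel((.611,.297),.06,.105,.115),.04,(.605,.29)))
    for nm,c in(("s1",(.45,.086)),("s2",(.45,0)),("s4",(.459,-.181))): print(nm,circ(sel(c,.04,.057,.066),.023,c))
    q=sel((.446,.213),.03,.068,.08);print("pin",q.mean(0),len(q))
    q=sel((.446,.213),.08,.010,.020);print("plate",cv2.minAreaRect(q[:,:2].astype(np.float32)))
    q=sel((.656,-.174),.15,.015,.032);print("tray",cv2.minAreaRect(q[:,:2].astype(np.float32)))
    q=sel((.611,.297),.03,.205,.23);print("handle",q.mean(0),len(q),cv2.minAreaRect(q[:,:2].astype(np.float32)))
    q=sel((.611,.297),.035,.06,.09);print("head",q.mean(0),len(q))
E
```

```text
top tub [0.6659 0.0771 0.1027]
cup [0.4882 0.3776 0.0318] beaker [0.6062 0.2981 0.038 ]
s1 [0.4503 0.0842 0.0235]
s2 [ 0.4496 -0.0009  0.0236]
s4 [ 0.459  -0.1818  0.0232]
pin [0.44638313 0.21332568 0.07163517] 62
plate ((0.4460960626602173, 0.21345846354961395), (0.08977407217025757, 0.08990968763828278), 1.0822546482086182)
tray ((0.6570969223976135, -0.17522574961185455), (0.1910509616136551, 0.19093221426010132), 89.50567626953125)
handle [0.61110867 0.29577217 0.21620689] 64 ((0.6117175221443176, 0.29645243287086487), (0.019175956025719643, 0.019823867827653885), 69.95468139648438)
head [0.61461073 0.29440707 0.07002854] 132
scene tub [0.6657 0.0773 0.1025]
cup [0.4883 0.3801 0.0318] beaker [0.6061 0.3007 0.0381]
s1 [0.4499 0.0866 0.0238]
s2 [0.4491 0.0016 0.0237]
s4 [ 0.4578 -0.1791  0.0237]
pin [0.44795599 0.215561   0.07251082] 60
plate ((0.44609659910202026, 0.21640370786190033), (0.09215132147073746, 0.09257495403289795), 1.4674983024597168)
tray ((0.6549773216247559, -0.17256858944892883), (0.18999424576759338, 0.19289860129356384), 89.06977844238281)
handle [0.61316221 0.29655797 0.21601539] 84 ((0.6127966046333313, 0.29773256182670593), (0.019740814343094826, 0.02003966085612774), 65.70329284667969)
head [0.62527394 0.28653314 0.07449593] 186
```

```bash
cat >> h.py <<'E'
def go(x=None,y=None,z=None,yaw=None):
    """prints remaining tool-axis shift (mm) and turn (deg) from the measured pose to the goal"""
    o=r.get_obs();M=R.from_rotvec(o["orientation"]).as_matrix();p=o["tcp_pos"]
    g=np.array([p[i] if v is None else v for i,v in enumerate((x,y,z))])
    cy=np.degrees(np.arctan2(M[1,0],M[0,0]))
    print("t %.2f"%o["clock"],"tcp",(p*1000).round(1),"yaw %.2f"%cy,"tilt",np.degrees(np.arccos(np.clip(-M[2,1],-1,1))).round(2),
      "F",np.round(o["contact_force"],1),"w %.1f"%(o["grip_width"]*1000))
    print("  tool shift mm",(M.T@(g-p)*1000).round(1), "" if yaw is None else "turn about tool y %.2f"%(-(yaw-cy)))
E
python3 -m jog '0 -7 0 0 -14 0 1;0 -7 0 0 -14 0 1;0 -7 0 0 -14 0 1;0 -7 0 0 -14 0 1;0 -7 0 0 -14 0 1'
python3 -m jog '0 -7 0 0 0 0 1;0 -1.9 0 0 0 0 1;0 0 0 0 0 0 1;0 0 0 0 0 0 1;0 0 0 0 0 0 1'
python3 -c "
from h import *
go(.60,.27,.30,-23)"
```

```text
clock: 0.57
tcp_pos: [0.2651, -0.6205, 0.3016]
orientation: [-1.527, 0.431, -0.431]
contact_force: [-0.4, 0.3, -0.6]
grip_width: 0.0855
clock: 0.98
tcp_pos: [0.2651, -0.6206, 0.3009]
orientation: [-1.547, 0.316, -0.315]
contact_force: [-0.8, -0.2, 0.3]
grip_width: 0.0855
t 0.98 tcp [ 265.1 -620.6  300.9] yaw -23.05 tilt 0.04 F [-0.8 -0.2  0.3] w 85.5
  tool shift mm [-40.5   1.3 950.6] turn about tool y -0.05
```

```bash

python3 -m jog '0 0 0 -1.7 0 20 1;0 0 0 -1.7 0 38 1;0 0 0 -1.7 0 38 1;0 0 0 -1.7 0 38 1;0 0 0 -1.7 0 38 1'
python3 -m jog '0 0 0 -1.7 0 38 1;0 0 0 -1.7 0 38 1;0 0 0 -1.7 0 38 1;0 0 0 -1.7 0 38 1;0 0 0 -1.7 0 38 1'
python3 -m jog '0 0 0 -1.7 0 38 1;0 0 0 -1.7 0 38 1;0 0 0 -1.7 0 38 1;0 0 0 -1.7 0 38 1;0 0 0 -1.7 0 38 1'
python3 -m jog '0 0 0 -1.7 0 38 1;0 0 0 -1.7 0 38 1;0 0 0 -1.7 0 38 1;0 0 0 -1.7 0 38 1;0 0 0 -1.7 0 38 1'
python3 -m jog '0 0 0 -1.7 0 38 1;0 0 0 -1.7 0 38 1;0 0 0 -1.7 0 38 1;0 0 0 -1.7 0 38 1;0 0 0 -1.7 0 18 1'
python3 -m jog '0 0 0 0 0 0 1;0 0 0 0 0 0 1;0 0 0 0 0 0 1;0 0 0 0 0 0 1;0 0 0 0 0 0 1'
python3 - <<'E'
from h import *
go(.612,.297,.30,-23)
o=r.get_obs();f=cam("wrist");save(f,"w1.png");P=pts(f,(o["tcp_pos"],o["orientation"]))
m=(f["z_map"]>0)&(abs(P[...,2]-.215)<.012)&(np.hypot(P[...,0]-.612,P[...,1]-.297)<.05)
q=P[m];print(len(q),q.mean(0),cv2.minAreaRect(q[:,:2].astype(np.float32)))
E
```

```text
clock: 1.4
tcp_pos: [0.3248, -0.4572, 0.301]
orientation: [-1.548, 0.316, -0.315]
contact_force: [1.4, -0.7, -0.1]
grip_width: 0.0856
clock: 1.82
tcp_pos: [0.391, -0.2789, 0.3013]
orientation: [-1.548, 0.315, -0.315]
contact_force: [1.7, -0.7, -0.1]
grip_width: 0.0853
clock: 2.23
tcp_pos: [0.4573, -0.1007, 0.3014]
orientation: [-1.548, 0.315, -0.316]
contact_force: [1.6, -1.9, -0.7]
grip_width: 0.0856
clock: 2.65
tcp_pos: [0.5237, 0.0774, 0.3013]
orientation: [-1.548, 0.315, -0.316]
contact_force: [0.1, -0.5, 0.8]
grip_width: 0.0851
clock: 3.07
tcp_pos: [0.5819, 0.2408, 0.3008]
orientation: [-1.546, 0.313, -0.311]
contact_force: [0.2, -0.8, 0.7]
grip_width: 0.0853
clock: 3.48
tcp_pos: [0.5822, 0.2339, 0.3014]
orientation: [-1.548, 0.316, -0.317]
contact_force: [-0.1, -1.0, 0.7]
grip_width: 0.0856
t 3.48 tcp [582.2 233.9 301.4] yaw -23.10 tilt 0.06 F [-0.1 -1.   0.7] w 85.6
  tool shift mm [ 2.7  1.4 69.8] turn about tool y -0.10
1013 [0.61225026 0.29876057 0.21700332] ((0.612147867679596, 0.29896029829978943), (0.01992257684469223, 0.019431764259934425), 67.30180358886719)
```

View pics/w1.png

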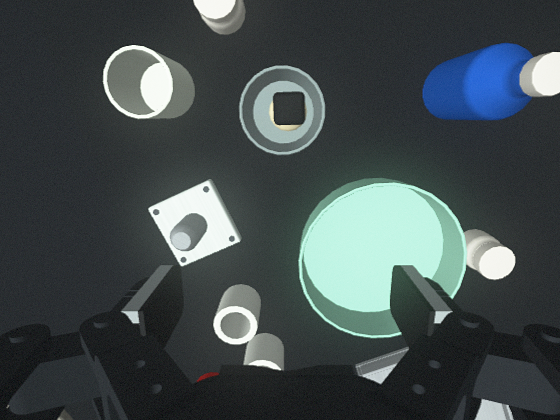

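The wrist view shows the black handle square-on at (289,107) inside the beaker ring, with the pin at (181,240), the cup at (150,82) and sleeve 1 at (236,323).

```bash
cat >> h.py <<'E'
from scipy.optimize import least_squares
def circ(q,r,c0,fix=False):
    if fix: s=least_squares(lambda p:np.hypot(q[:,0]-p[0],q[:,1]-p[1])-r,c0,loss="soft_l1",f_scale=.002)
    else: s=least_squares(lambda p:np.hypot(q[:,0]-p[0],q[:,1]-p[1])-p[2],[*c0,r],loss="soft_l1",f_scale=.002)
    return s.x.round(4)
def near(P,f,c,rad,z0,z1):
    d=np.hypot(P[...,0]-c[0],P[...,1]-c[1]);return P[(f["z_map"]>0)&(d<rad)&(P[...,2]>z0)&(P[...,2]<z1)]
E
python3 - <<'E'
from h import *
o=r.get_obs();f=cam("wrist");P=pts(f,(o["tcp_pos"],o["orientation"]))
print("cup",circ(near(P,f,(.488,.379),.05,.081,.09),.032,(.488,.379)))
q=near(P,f,(.447,.214),.03,.070,.08);print("pin",q.mean(0),len(q),cv2.minEnclosingCircle(q[:,:2].astype(np.float32)))
q=near(P,f,(.447,.214),.08,.012,.020);print("plate",cv2.minAreaRect(q[:,:2].astype(np.float32)))
q=near(P,f,(.666,.077),.115,.051,.06);q=q[np.hypot(q[:,0]-.666,q[:,1]-.077)>.09];print("tub",circ(q,.1,(.666,.077)))
print("beaker",circ(near(P,f,(.606,.299),.06,.105,.115),.038,(.606,.299)))
print("s1",circ(near(P,f,(.45,.085),.04,.057,.066),.0235,(.45,.085)))
go(.6122,.2987,.30,-22.7)
E
```

```text
cup [0.4892 0.3802 0.0317]
pin [0.44721278 0.21681171 0.0712494 ] 286 ((0.44713711738586426, 0.21713772416114807), 0.01204774435609579)
plate ((0.44722166657447815, 0.21698254346847534), (0.08936246484518051, 0.08895827829837799), 1.1884074211120605)
tub [0.6601 0.0821 0.1033]
beaker [0.6071 0.3006 0.0381]
s1 [0.4511 0.0871 0.0236]
t 3.58 tcp [582.1 234.4 301.6] yaw -23.06 tilt 0.04 F [-0.  -0.2 -0.4] w 85.3
  tool shift mm [ 2.5  1.6 71. ] turn about tool y -0.36
```

```bash

python3 -m jog '0 0 0 2.5 0 25 1;0 0 0 0 0 25 1;0 0 0 0 0 21 1;0 0 0 0 0 0 1;0 0 0 0 0 0 1'
python3 -m jog '0 0 0 0 25 0 1;0 0 0 0 25 0 1;0 0 0 0 25 0 1;0 0 0 0 25 0 1;0 0 0 0 26 0 1'
python3 -m jog '0 0 0 0 0 0 1;0 0 0 0 0 0 1;0 0 0 0 0 0 1;0 0 0 0 0 0 1;0 0 0 0 0 0 1'
python3 - <<'E'
from h import *
go(.6122,.2987,.175,-22.7)
o=r.get_obs();f=cam("wrist");save(f,"w2.png");P=pts(f,(o["tcp_pos"],o["orientation"]))
q=near(P,f,(.612,.298),.03,.213,.225);print(len(q),q.mean(0),cv2.minAreaRect(q[:,:2].astype(np.float32)))
E
```

```text
clock: 4.0
tcp_pos: [0.6117, 0.3007, 0.301]
orientation: [-1.548, 0.314, -0.313]
contact_force: [-0.5, -0.8, 0.4]
grip_width: 0.0851
clock: 4.42
tcp_pos: [0.6123, 0.2979, 0.1748]
orientation: [-1.548, 0.315, -0.317]
contact_force: [0.0, 0.4, -0.1]
grip_width: 0.0854
clock: 4.83
tcp_pos: [0.6129, 0.3004, 0.1775]
orientation: [-1.546, 0.313, -0.317]
contact_force: [-0.4, 0.5, 0.8]
grip_width: 0.0853
t 4.83 tcp [612.9 300.4 177.5] yaw -22.99 tilt 0.18 F [-0.4  0.5  0.8] w 85.3
  tool shift mm [ 0.1  2.5 -1.9] turn about tool y -0.29
3155 [0.61302625 0.30039314 0.21683199] ((0.6124058961868286, 0.2992306351661682), (0.02025289461016655, 0.019952090457081795), 68.13847351074219)
```

View pics/w2.png

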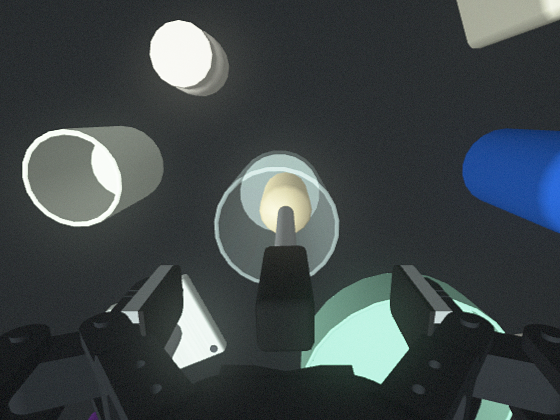

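The handle sits midway between the pads at (286,300), so I'll close on it and lift.

```bash

python3 -m jog '0 0 0 0 0 0 0.5;0 0 0 0 0 0 0;0 0 0 0 0 0 0;0 0 0 0 0 0 0;0 0 0 0 0 0 0' 70
python3 -m jog '0 0 0 0 0 0 0;0 0 0 0 0 0 0;0 0 0 0 0 0 0;0 0 0 0 0 0 0;0 0 0 0 0 0 0' 70
python3 -c "
from h import *
go()"
```

```text
clock: 5.3
tcp_pos: [0.6119, 0.3, 0.1753]
orientation: [-1.548, 0.314, -0.314]
contact_force: [-1.3, -0.3, 0.6]
grip_width: 0.0257
clock: 5.72
tcp_pos: [0.612, 0.3, 0.1754]
orientation: [-1.548, 0.314, -0.315]
contact_force: [0.7, 0.5, 1.3]
grip_width: 0.0192
t 5.72 tcp [612.  300.  175.4] yaw -22.97 tilt 0.01 F [0.7 0.5 1.3] w 19.2
  tool shift mm [0. 0. 0.]
```

```bash

python3 -m jog '0 0 0 0 -10 0 0;0 0 0 0 -20 0 0;0 0 0 0 -25 0 0;0 0 0 0 -25 0 0;0 0 0 0 -25 0 0'
python3 -m jog '0 0 0 0 -20 0 0;0 0 0 0 -10 0 0;0 0 0 0 0 0 0;0 0 0 0 0 0 0;0 0 0 0 0 0 0'
python3 - <<'E'
from h import *
go(.615,.078,.30,0)
f=cam("scene");a=cv2.resize(f["color"][60:330,230:560],None,fx=2.2,fy=2.2);cv2.imwrite("pics/s2.png",a[...,::-1])
E
```

```text
clock: 6.13
tcp_pos: [0.6116, 0.2999, 0.2817]
orientation: [-1.548, 0.315, -0.314]
contact_force: [0.5, -0.0, -0.5]
grip_width: 0.0189
clock: 6.55
tcp_pos: [0.6114, 0.2993, 0.3085]
orientation: [-1.55, 0.316, -0.313]
contact_force: [-0.5, 0.4, -0.4]
grip_width: 0.0193
t 6.55 tcp [611.4 299.3 308.5] yaw -22.96 tilt 0.16 F [-0.5  0.4 -0.4] w 19.3
  tool shift mm [  89.7    8.9 -202.4] turn about tool y -22.96
```

View pics/s2.png

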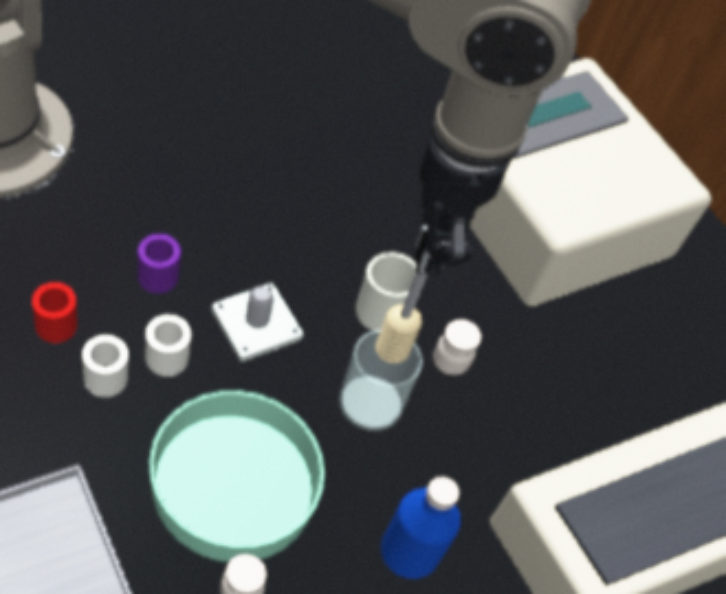

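```bash

python3 -m jog '0 -5.7 0 0 0 0 0;0 -5.7 0 0 0 0 0;0 -5.7 0 0 0 0 0;0 -5.9 0 0 0 0 0;0 0 0 0 0 0 0'
python3 -m jog '0 0 0 8 0 -20 0;0 0 0 12 0 -30 0;0 0 0 12 0 -35 0;0 0 0 12 0 -35 0;0 0 0 10 0 -25 0'
python3 -m jog '0 0 0 0 0 -15 0;0 0 0 0 0 -10 0;0 0 0 0 0 0 0;0 0 0 0 0 0 0;0 0 0 0 0 0 0'
python3 - <<'E'
from h import *
go(.665,.128,.235,0)
o=r.get_obs();f=cam("wrist");save(f,"w3.png");P=pts(f,(o["tcp_pos"],o["orientation"]))
f=cam("scene");a=cv2.resize(f["color"][60:360,200:560],None,fx=2.,fy=2.);cv2.imwrite("pics/s3.png",a[...,::-1])
E
```

```text
clock: 7.02
tcp_pos: [0.6115, 0.2994, 0.3085]
orientation: [-1.572, -0.001, 0.005]
contact_force: [1.1, -0.0, -1.1]
grip_width: 0.0192
clock: 7.43
tcp_pos: [0.6669, 0.1506, 0.309]
orientation: [-1.573, 0.006, -0.004]
contact_force: [1.4, -0.9, -1.7]
grip_width: 0.0194
clock: 7.85
tcp_pos: [0.6651, 0.1327, 0.3105]
orientation: [-1.569, -0.002, 0.003]
contact_force: [0.3, 0.4, -1.4]
grip_width: 0.0189
t 7.85 tcp [665.1 132.7 310.5] yaw 0.19 tilt 0.08 F [ 0.3  0.4 -1.4] w 18.9
  tool shift mm [-0.1 75.5 -4.8] turn about tool y 0.19
```

View pics/w3.png

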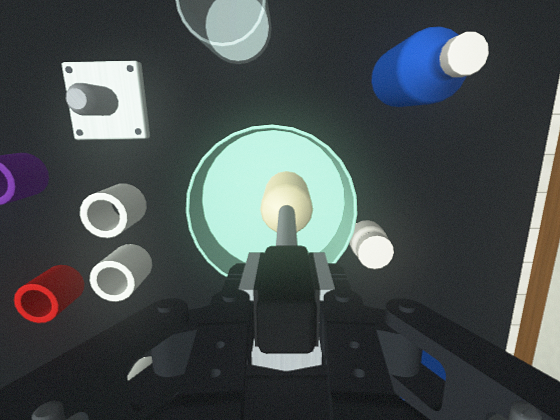

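View pics/s3.png

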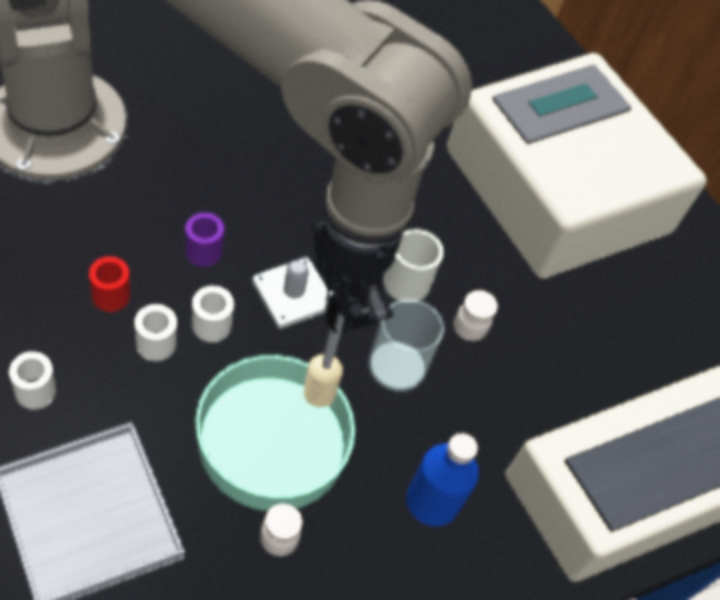

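```bash

python3 -m jog '0 0 0 0 20 -4 0;0 0 0 0 30 0 0;0 0 0 0 30 0 0;0 0 0 0 25 0 0;0 0 0 0 15 0 0'
python3 -m jog '0 0 0 0 0 0 0;0 0 0 0 0 0 0;0 0 0 0 0 0 0;0 0 0 0 0 0 0;0 0 0 0 0 0 0'
python3 -c "
from h import *
go(.665,.128,.178,0)"
```

```text
clock: 8.37
tcp_pos: [0.6643, 0.1268, 0.1872]
orientation: [-1.571, 0.001, 0.005]
contact_force: [-0.8, 0.4, -1.9]
grip_width: 0.0191
clock: 8.78
tcp_pos: [0.6669, 0.1265, 0.1922]
orientation: [-1.57, -0.003, -0.002]
contact_force: [-0.3, 1.0, -0.3]
grip_width: 0.0196
t 8.78 tcp [666.9 126.5 192.2] yaw 0.03 tilt 0.17 F [-0.3  1.  -0.3] w 19.6
  tool shift mm [-2.  14.2  1.5] turn about tool y 0.03
```

```bash

python3 -m jog '0 0 0 0 5 0 0;0 0 0 0 5 0 0;0 0 0 0 0 0 0;0 0 0 0 0 0 0;0 0 0 0 0 0 0'
python3 -m jog '0 0 0 0 1 0 0;0 0 0 0 1 0 0;0 0 0 0 0 0 0;0 0 0 0 0 0 0;0 0 0 0 0 0 0'
python3 -m jog '0 0 0 0 1 0 0;0 0 0 0 0 0 0;0 0 0 0 0 0 0;0 0 0 0 0 0 0;0 0 0 0 0 0 0'
```

```text
clock: 9.2
tcp_pos: [0.666, 0.126, 0.1802]
orientation: [-1.571, -0.0, 0.001]
contact_force: [0.1, -0.7, -1.0]
grip_width: 0.0191
clock: 9.62
tcp_pos: [0.6661, 0.1261, 0.1784]
orientation: [-1.571, -0.001, 0.0]
contact_force: [-0.8, -0.7, -1.6]
grip_width: 0.0193
clock: 10.03
tcp_pos: [0.6661, 0.126, 0.1773]
orientation: [-1.571, -0.001, 0.0]
contact_force: [-0.7, -0.1, -0.7]
grip_width: 0.0191
```

```bash

python3 -m jog '0 0 0 0 1 0 0;0 0 0 0 0 0 0;0 0 0 0 0 0 0;0 0 0 0 0 0 0;0 0 0 0 0 0 0'
echo UP; python3 -m jog '0 0 0 0 -8 0 0;0 0 0 0 -14 0 0;0 0 0 0 -14 0 0;0 0 0 0 -12 0 0;0 0 0 0 -6 0 0'
python3 -m jog '0 0 0 0 0 0 0;0 0 0 0 0 0 0;0 0 0 0 0 0 0;0 0 0 0 0 0 0;0 0 0 0 0 0 0'
echo DOWN; python3 -m jog '0 0 0 0 8 0 0;0 0 0 0 14 0 0;0 0 0 0 14 0 0;0 0 0 0 12 0 0;0 0 0 0 4 0 0'
python3 -m jog '0 0 0 0 1 0 0;0 0 0 0 1 0 0;0 0 0 0 0 0 0;0 0 0 0 0 0 0;0 0 0 0 0 0 0'
```

```text
clock: 10.45
tcp_pos: [0.6662, 0.126, 0.1764]
orientation: [-1.571, -0.001, 0.0]
contact_force: [0.6, -0.2, -0.4]
grip_width: 0.0195
UP
clock: 10.87
tcp_pos: [0.6671, 0.1267, 0.2338]
orientation: [-1.57, -0.004, -0.003]
contact_force: [-0.3, 0.3, -0.4]
grip_width: 0.0192
clock: 11.28
tcp_pos: [0.6657, 0.1258, 0.2294]
orientation: [-1.571, 0.001, 0.002]
contact_force: [-0.1, 0.6, -1.0]
grip_width: 0.0194
DOWN
clock: 11.7
tcp_pos: [0.6652, 0.1258, 0.1764]
orientation: [-1.571, 0.002, 0.003]
contact_force: [-4.8, -0.7, 20.1]
grip_width: 0.0194
clock: 12.12
tcp_pos: [0.6657, 0.1263, 0.1764]
orientation: [-1.571, 0.0, 0.001]
contact_force: [-2.9, -0.4, 6.7]
grip_width: 0.0194
```

```bash

echo UP; python3 -m jog '0 0 0 0 -8 0 0;0 0 0 0 -14 0 0;0 0 0 0 -14 0 0;0 0 0 0 -12 0 0;0 0 0 0 -6 0 0'
python3 -m jog '0 0 0 0 0 0 0;0 0 0 0 0 0 0;0 0 0 0 0 0 0;0 0 0 0 0 0 0;0 0 0 0 0 0 0'
echo DOWN; python3 -m jog '0 0 0 0 6 0 0;0 0 0 0 12 0 0;0 0 0 0 14 0 0;0 0 0 0 10 0 0;0 0 0 0 5 0 0'
python3 -m jog '0 0 0 0 3 0 0;0 0 0 0 2 0 0;0 0 0 0 1 0 0;0 0 0 0 0 0 0;0 0 0 0 0 0 0'
echo OUT; python3 -m jog '0 0 0 0 -15 0 0;0 0 0 0 -25 0 0;0 0 0 0 -30 0 0;0 0 0 0 -30 0 0;0 0 0 0 -20 0 0'
python3 -m jog '0 0 0 0 -10 0 0;0 0 0 0 0 0 0;0 0 0 0 0 0 0;0 0 0 0 0 0 0;0 0 0 0 0 0 0'
python3 -c "
from h import *
go(.489,.380,.31,0)"
```

```text
UP
clock: 12.53
tcp_pos: [0.6671, 0.1266, 0.2333]
orientation: [-1.57, -0.003, -0.002]
contact_force: [-0.3, 0.1, -1.0]
grip_width: 0.0194
clock: 12.95
tcp_pos: [0.6657, 0.1258, 0.2295]
orientation: [-1.571, 0.0, 0.001]
contact_force: [-0.6, 0.2, -0.5]
grip_width: 0.0194
DOWN
clock: 13.37
tcp_pos: [0.6647, 0.1254, 0.1801]
orientation: [-1.572, 0.002, 0.004]
contact_force: [0.1, -1.0, -1.2]
grip_width: 0.0192
clock: 13.78
tcp_pos: [0.6663, 0.1262, 0.1779]
orientation: [-1.571, -0.001, -0.0]
contact_force: [0.3, -0.3, -0.8]
grip_width: 0.0192
OUT
clock: 14.2
tcp_pos: [0.6669, 0.1268, 0.3025]
orientation: [-1.569, -0.004, -0.003]
contact_force: [1.1, -0.2, 0.1]
grip_width: 0.0195
clock: 14.62
tcp_pos: [0.6653, 0.1255, 0.3053]
orientation: [-1.572, 0.002, 0.003]
contact_force: [0.1, 0.8, -1.3]
grip_width: 0.0192
t 14.62 tcp [665.3 125.5 305.3] yaw 0.04 tilt 0.18 F [ 0.1  0.8 -1.3] w 19.2
  tool shift mm [-176.2   -4.4  254.6] turn about tool y 0.04
```

```bash

python3 -m jog '0 0 0 -8 0 12 0;0 0 0 -16 0 23 0;0 0 0 -20 0 29 0;0 0 0 -20 0 29 0;0 0 0 -20 0 29 0'
python3 -m jog '0 0 0 -20 0 29 0;0 0 0 -20 0 29 0;0 0 0 -20 0 29 0;0 0 0 -18 0 26 0;0 0 0 -10 0 14 0'
python3 -m jog '0 0 0 -4 0 6 0;0 0 0 0 0 0 0;0 0 0 0 0 0 0;0 0 0 0 0 0 0;0 0 0 0 0 0 0'
python3 - <<'E'
from h import *
go(.489,.380,.19,0)
o=r.get_obs();f=cam("wrist");save(f,"w4.png");P=pts(f,(o["tcp_pos"],o["orientation"]))
print("cup",circ(near(P,f,(.488,.379),.05,.081,.09),.032,(.488,.379)),circ(near(P,f,(.488,.379),.05,.081,.09),.032,(.488,.379),True))
f=cam("top");P=pts(f);q=near(P,f,(.489,.38),.04,.14,.21);print(len(q))
M=np.linalg.inv(f["world_to_cam"])
f=cam("scene");a=cv2.resize(f["color"][100:270,330:500],None,fx=3.5,fy=3.5);cv2.imwrite("pics/s4.png",a[...,::-1])
E
```

```text
clock: 15.03
tcp_pos: [0.5798, 0.2498, 0.3065]
orientation: [-1.571, 0.0, 0.002]
contact_force: [-0.5, 1.4, -1.9]
grip_width: 0.0196
clock: 15.45
tcp_pos: [0.4888, 0.3795, 0.307]
orientation: [-1.569, -0.004, 0.007]
contact_force: [-0.0, 1.2, -1.0]
grip_width: 0.019
clock: 15.87
tcp_pos: [0.4913, 0.3791, 0.3069]
orientation: [-1.572, 0.002, -0.002]
contact_force: [0.6, 0.4, -1.9]
grip_width: 0.0192
t 15.87 tcp [491.3 379.1 306.9] yaw -0.15 tilt 0.06 F [ 0.6  0.4 -1.9] w 19.2
  tool shift mm [ -2.3 116.9   1. ] turn about tool y -0.15
cup [0.4887 0.3809 0.0317] [0.4888 0.3806]
137
```

View pics/w4.png

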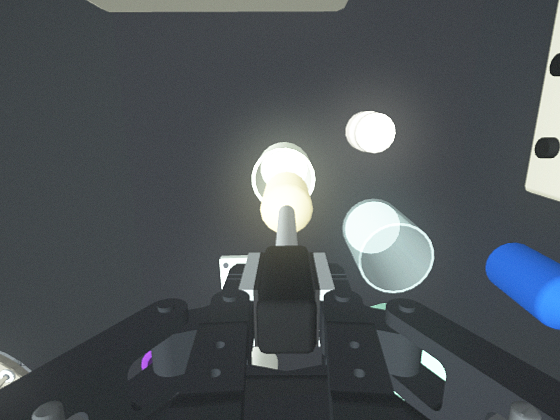

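View pics/s4.png

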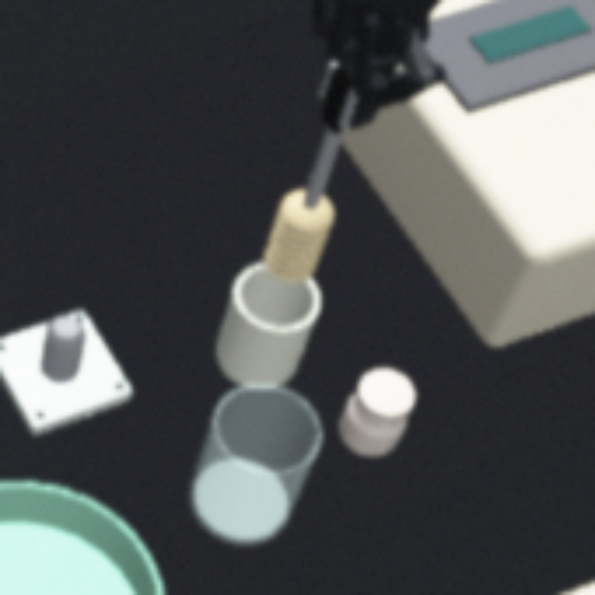

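```bash

python3 -m jog '0 0 0 -2.4 0 1.5 0;0 0 0 0 8 0 0;0 0 0 0 12 0 0;0 0 0 0 12 0 0;0 0 0 0 8 0 0'
python3 -m jog '0 0 0 0 4 0 0;0 0 0 0 0 0 0;0 0 0 0 0 0 0;0 0 0 0 0 0 0;0 0 0 0 0 0 0'
python3 -c "
from h import *
go(.4888,.381,.178,0)
f=cam('wrist');save(f,'w5.png')"
```

```text
clock: 16.43
tcp_pos: [0.4869, 0.3815, 0.2647]
orientation: [-1.573, 0.001, 0.002]
contact_force: [-0.2, -0.7, -0.9]
grip_width: 0.0198
clock: 16.85
tcp_pos: [0.4877, 0.3827, 0.2639]
orientation: [-1.57, -0.001, -0.0]
contact_force: [-0.4, 0.5, -0.9]
grip_width: 0.0195
t 16.85 tcp [487.7 382.7 263.9] yaw 0.04 tilt 0.07 F [-0.4  0.5 -0.9] w 19.5
  tool shift mm [ 1.  85.9 -1.8] turn about tool y 0.04
```

View pics/w5.png

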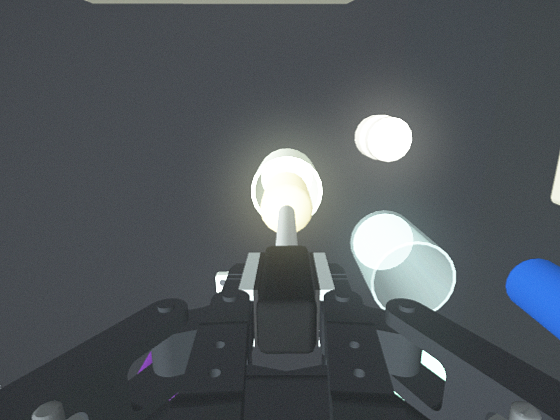

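```bash

python3 -m jog '0 0 0 0.5 5 -1 0;0 0 0 0 10 0 0;0 0 0 0 15 0 0;0 0 0 0 10 0 0;0 0 0 0 5 0 0'
python3 -m jog '0 0 0 0 8 0 0;0 0 0 0 12 0 0;0 0 0 0 10 0 0;0 0 0 0 5 0 0;0 0 0 0 0 0 0'
python3 -m jog '0 0 0 0 1 0 0;0 0 0 0 1 0 0;0 0 0 0 0 0 0;0 0 0 0 0 0 0;0 0 0 0 0 0 0'
python3 -c "
from h import *
go(.4888,.381,.1764,0)"
```

```text
clock: 17.32
tcp_pos: [0.4873, 0.3804, 0.216]
orientation: [-1.573, 0.001, 0.002]
contact_force: [-0.1, -1.4, -0.3]
grip_width: 0.0188
clock: 17.73
tcp_pos: [0.4874, 0.3807, 0.1816]
orientation: [-1.572, 0.001, 0.002]
contact_force: [-0.1, 0.3, -0.9]
grip_width: 0.0192
clock: 18.15
tcp_pos: [0.4881, 0.3815, 0.1817]
orientation: [-1.57, -0.001, -0.0]
contact_force: [0.3, 0.0, -0.4]
grip_width: 0.0195
t 18.15 tcp [488.1 381.5 181.7] yaw 0.03 tilt 0.04 F [ 0.3  0.  -0.4] w 19.5
  tool shift mm [ 0.7  5.3 -0.6] turn about tool y 0.03
```

```bash

python3 -m jog '0 0 0 0 2 0 0;0 0 0 0 1 0 0;0 0 0 0 1 0 0;0 0 0 0 0 0 0;0 0 0 0 0 0 0'
python3 -m jog '0 0 0 0 1 0 0;0 0 0 0 1 0 0;0 0 0 0 0 0 0;0 0 0 0 0 0 0;0 0 0 0 0 0 0'
```

```text
clock: 18.57
tcp_pos: [0.488, 0.3814, 0.1772]
orientation: [-1.571, -0.0, 0.001]
contact_force: [-0.3, -0.3, -0.9]
grip_width: 0.019
clock: 18.98
tcp_pos: [0.4882, 0.3818, 0.1764]
orientation: [-1.57, -0.001, -0.0]
contact_force: [-0.2, -1.0, 6.3]
grip_width: 0.0192
```

The brush is standing on the cup floor with 6 N of contact, so I'll open and lift off.

```bash

python3 -m jog '0 0 0 0 0 0 0.25;0 0 0 0 0 0 0.35;0 0 0 0 0 0 0.5;0 0 0 0 0 0 0.7;0 0 0 0 0 0 0.8'
python3 -m jog '0 0 0 0 -10 0 0.8;0 0 0 0 -20 0 0.8;0 0 0 0 -30 0 0.8;0 0 0 0 -30 0 0.8;0 0 0 0 -15 0 0.8'
python3 -m jog '0 0 0 0 0 -20 0.8;0 0 0 0 0 -35 0.8;0 0 0 0 0 -35 0.8;0 0 0 0 0 -35 0.8;0 0 0 0 0 -35 0.8'
python3 -m jog '0 0 0 -6 0 -35 0.8;0 0 0 -6 0 -35 0.8;0 0 0 -6 0 -35 0.8;0 0 0 -5 0 -25 0.8;0 0 0 0 0 -10 0.8'
python3 -m jog '0 0 0 0 0 0 0.8;0 0 0 0 0 0 0.8;0 0 0 0 0 0 0.8;0 0 0 0 0 0 0.8;0 0 0 0 0 0 0.8'
python3 - <<'E'
from h import *
go(.451,.087,.25,0)
o=r.get_obs();f=cam("wrist");save(f,"w6.png");P=pts(f,(o["tcp_pos"],o["orientation"]))
print("s1",circ(near(P,f,(.45,.085),.04,.057,.066),.0235,(.45,.085)))
q=near(P,f,(.447,.214),.03,.070,.08);print("pin",q.mean(0),len(q),cv2.minEnclosingCircle(q[:,:2].astype(np.float32)))
q=near(P,f,(.447,.214),.08,.012,.020);print("plate",cv2.minAreaRect(q[:,:2].astype(np.float32)))
f=cam("scene");save(f,"s6.png")
E
```

```text
clock: 19.4
tcp_pos: [0.4879, 0.3813, 0.1751]
orientation: [-1.571, -0.0, 0.001]
contact_force: [-0.2, -0.3, 0.5]
grip_width: 0.0646
clock: 19.82
tcp_pos: [0.4885, 0.3829, 0.2849]
orientation: [-1.567, -0.003, -0.002]
contact_force: [1.7, 2.0, 0.4]
grip_width: 0.0681
clock: 20.23
tcp_pos: [0.4878, 0.2201, 0.281]
orientation: [-1.571, -0.002, 0.0]
contact_force: [0.6, -0.1, 0.1]
grip_width: 0.0685
clock: 20.65
tcp_pos: [0.4644, 0.0772, 0.2808]
orientation: [-1.573, 0.003, -0.003]
contact_force: [-0.0, 0.0, 0.0]
grip_width: 0.0683
clock: 21.07
tcp_pos: [0.4652, 0.0831, 0.2803]
orientation: [-1.57, -0.003, 0.003]
contact_force: [-0.9, 0.1, 0.6]
grip_width: 0.0682
t 21.07 tcp [465.2  83.1 280.3] yaw 0.20 tilt 0.04 F [-0.9  0.1  0.6] w 68.2
  tool shift mm [-14.2  30.3   3.9] turn about tool y 0.20
s1 [0.4504 0.087  0.0235]
pin [0.44647673 0.21673278 0.0714088 ] 492 ((0.44643282890319824, 0.21685321629047394), 0.01169918105006218)
plate ((0.4463751018047333, 0.21661245822906494), (0.08911922574043274, 0.08897125720977783), 1.0868233442306519)
```

View pics/w6.png

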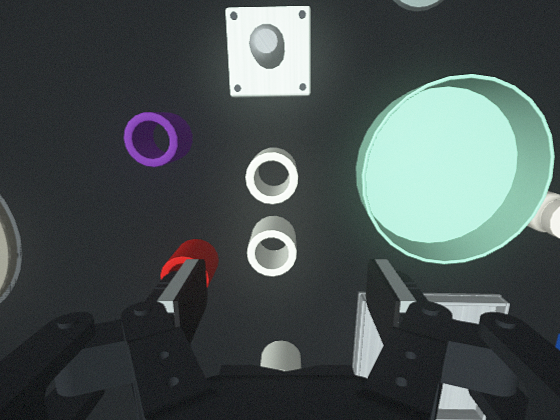

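View pics/s6.png

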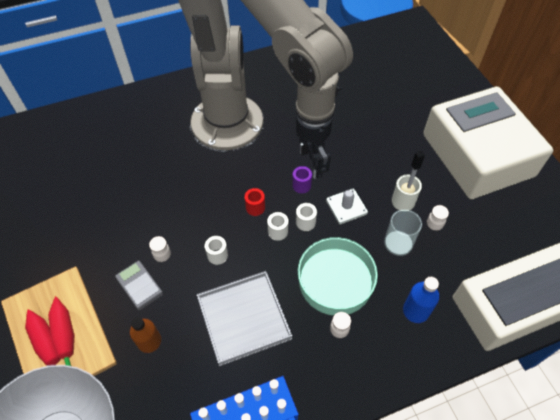

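The brush now stands upright in the cup, at (408,185) in the scene view. Sleeve 1 is at (272,176) in the wrist view, undisturbed. Next I'll descend over sleeve 1.

```bash

python3 -m jog '0 0 0 -7 0 2 0.9;0 0 0 -7 0 2 0.9;0 0 0 0 20 0 0.9;0 0 0 0 35 0 0.9;0 0 0 0 35 0 0.9'
python3 -m jog '0 0 0 0 35 0 0.9;0 0 0 0 20 0 0.9;0 0 0 0 10 0 0.9;0 0 0 0 0 0 0.9;0 0 0 0 0 0 0.9'
python3 - <<'E'
from h import *
go(.4504,.087,.015,0)
o=r.get_obs();f=cam("wrist");save(f,"w7.png");P=pts(f,(o["tcp_pos"],o["orientation"]))
print("s1",circ(near(P,f,(.45,.085),.04,.057,.066),.0235,(.45,.085)))
E
```

```text
clock: 21.58
tcp_pos: [0.4514, 0.0858, 0.1904]
orientation: [-1.571, -0.003, -0.002]
contact_force: [1.2, -0.6, -0.8]
grip_width: 0.0765
clock: 22.0
tcp_pos: [0.4513, 0.0858, 0.126]
orientation: [-1.571, -0.001, 0.001]
contact_force: [0.2, 0.1, 0.8]
grip_width: 0.0767
t 22.00 tcp [451.3  85.8 126. ] yaw 0.06 tilt 0.02 F [0.2 0.1 0.8] w 76.7
  tool shift mm [ -0.9 111.    1.2] turn about tool y 0.06
s1 [0.4502 0.087  0.0235]
```

View pics/w7.png

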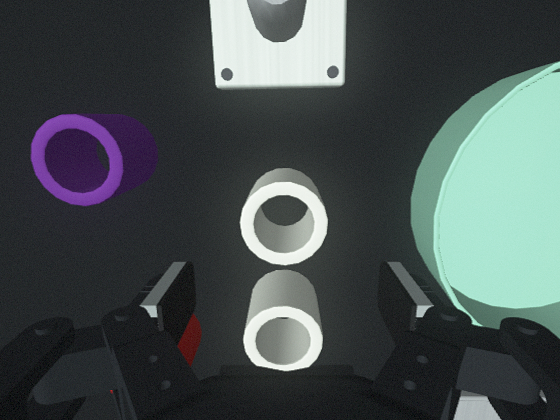

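```bash

python3 -m jog '0 0 0 -0.9 20 1.2 0.9;0 0 0 0 30 0 0.9;0 0 0 0 30 0 0.9;0 0 0 0 20 0 0.9;0 0 0 0 7 0 0.9'
python3 -m jog '0 0 0 0 4 0 0.9;0 0 0 0 0 0 0.9;0 0 0 0 0 0 0.9;0 0 0 0 0 0 0.9;0 0 0 0 0 0 0.9'
python3 - <<'E'
from h import *
go(.4504,.087,.015,0)
f=cam("wrist");save(f,"w8.png")
E
```

```text
clock: 22.47
tcp_pos: [0.4502, 0.0864, 0.0175]
orientation: [-1.571, 0.0, 0.001]
contact_force: [-0.5, -0.1, -0.3]
grip_width: 0.0767
clock: 22.88
tcp_pos: [0.4512, 0.0867, 0.0154]
orientation: [-1.571, -0.002, -0.002]
contact_force: [-0.2, 0.4, 0.4]
grip_width: 0.0769
t 22.88 tcp [451.2  86.7  15.4] yaw 0.01 tilt 0.13 F [-0.2  0.4  0.4] w 76.9
  tool shift mm [-0.8  0.4  0.3] turn about tool y 0.01
```

View pics/w8.png

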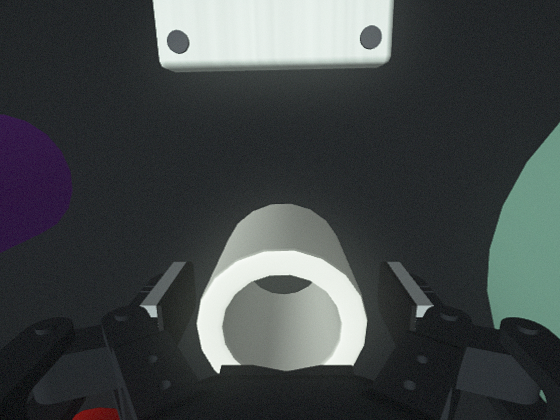

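```bash

python3 -m jog '0 0 0 0 0 0 0.7;0 0 0 0 0 0 0.5;0 0 0 0 0 0 0.4;0 0 0 0 0 0 0.3;0 0 0 0 0 0 0.3' 45
python3 -m jog '0 0 0 0 0 0 0;0 0 0 0 0 0 0;0 0 0 0 0 0 0;0 0 0 0 0 0 0;0 0 0 0 0 0 0' 45
python3 -c "
from h import *
go()"
python3 -m jog '0 0 0 0 -8 0 0;0 0 0 0 -18 0 0;0 0 0 0 -25 0 0;0 0 0 0 -25 0 0;0 0 0 0 -12 0 0'
python3 -m jog '0 0 0 0 -2 0 0;0 0 0 0 0 0 0;0 0 0 0 0 0 0;0 0 0 0 0 0 0;0 0 0 0 0 0 0'
python3 - <<'E'
from h import *
go(.4466,.2168,.105,0)
o=r.get_obs();f=cam("wrist");save(f,"w9.png");P=pts(f,(o["tcp_pos"],o["orientation"]))
zt=o["tcp_pos"][2]+.045
print("held rim",circ(near(P,f,o["tcp_pos"][:2],.04,zt-.008,zt+.008),.0235,o["tcp_pos"][:2]))
q=near(P,f,(.447,.214),.03,.070,.08);print("pin",q.mean(0),len(q),cv2.minEnclosingCircle(q[:,:2].astype(np.float32)))
q=near(P,f,(.447,.214),.08,.012,.020);print("plate",cv2.minAreaRect(q[:,:2].astype(np.float32)))
E
```

```text
clock: 23.35
tcp_pos: [0.4506, 0.0865, 0.0149]
orientation: [-1.571, -0.001, -0.0]
contact_force: [-1.5, -1.2, 9.5]
grip_width: 0.0554
clock: 23.77
tcp_pos: [0.4505, 0.0865, 0.0149]
orientation: [-1.571, -0.001, 0.0]
contact_force: [-1.3, -0.8, 8.7]
grip_width: 0.055
t 23.77 tcp [450.5  86.5  14.9] yaw 0.04 tilt 0.05 F [-1.3 -0.8  8.7] w 55.0
  tool shift mm [0. 0. 0.] 
clock: 24.18
tcp_pos: [0.4511, 0.0871, 0.1048]
orientation: [-1.57, -0.003, -0.001]
contact_force: [0.7, 0.5, -1.4]
grip_width: 0.0554
clock: 24.6
tcp_pos: [0.4494, 0.0864, 0.1032]
orientation: [-1.571, 0.001, 0.002]
contact_force: [-0.2, -0.1, -1.5]
grip_width: 0.0551
t 24.60 tcp [449.4  86.4 103.2] yaw 0.05 tilt 0.13 F [-0.2 -0.1 -1.5] w 55.1
  tool shift mm [ -2.7  -1.9 130.4] turn about tool y 0.05
held rim [0.45   0.0893 0.0234]
pin [nan nan nan] 0 ((0.0, 0.0), 0.0)
plate ((0.44671228528022766, 0.19566436111927032), (0.08907339721918106, 0.047741103917360306), 0.5823088884353638)<stdin>:6: RuntimeWarning: Mean of empty slice.
  ret = um.true_divide(
```

View pics/w9.png

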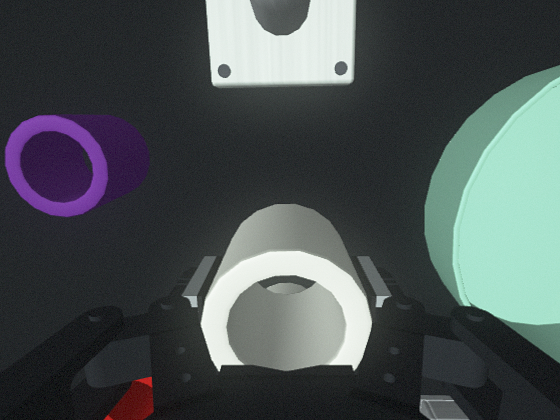

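```bash

python3 -m jog '0 0 0 -3 -5 15 0;0 0 0 0 0 30 0;0 0 0 0 0 35 0;0 0 0 0 0 30 0;0 0 0 0 0 15 0'
python3 -m jog '0 0 0 0 0 5 0;0 0 0 0 0 0 0;0 0 0 0 0 0 0;0 0 0 0 0 0 0;0 0 0 0 0 0 0'
python3 - <<'E'
from h import *
go(.4466,.2163,.105,0)
f=cam("wrist");save(f,"w10.png")
f=cam("scene");a=cv2.resize(f["color"][130:280,270:440],None,fx=4,fy=4);cv2.imwrite("pics/s10.png",a[...,::-1])
E
```

```text
clock: 25.07
tcp_pos: [0.4466, 0.2161, 0.1093]
orientation: [-1.568, -0.003, 0.003]
contact_force: [-0.7, 0.5, -1.2]
grip_width: 0.0553
clock: 25.48
tcp_pos: [0.4473, 0.2148, 0.109]
orientation: [-1.572, 0.002, -0.001]
contact_force: [0.1, 0.7, -2.0]
grip_width: 0.055
t 25.48 tcp [447.3 214.8 109. ] yaw -0.10 tilt 0.07 F [ 0.1  0.7 -2. ] w 55.0
  tool shift mm [-0.7  4.   1.5] turn about tool y -0.10
```

View pics/w10.png

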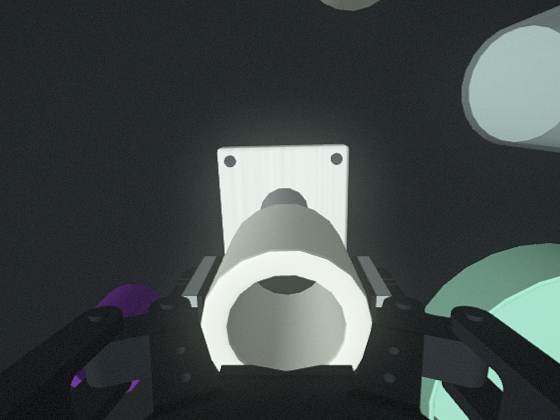

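View pics/s10.png

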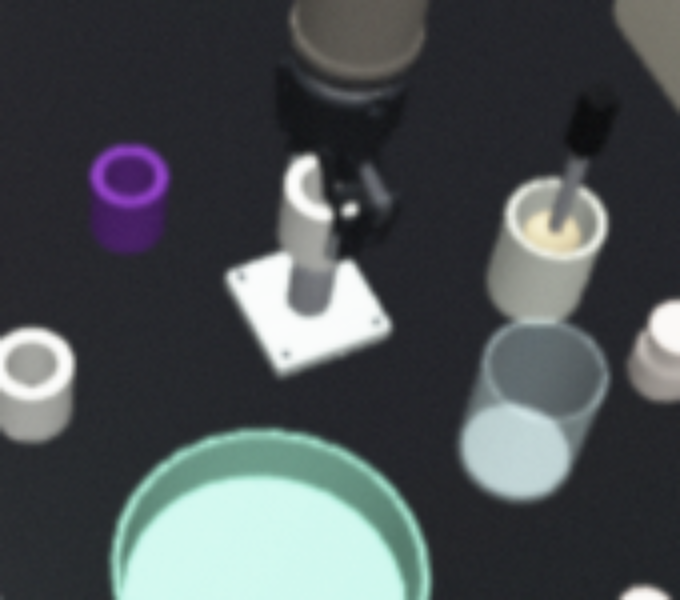

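```bash

python3 -m jog '0 0 0 -0.7 5 1.5 0;0 0 0 0 7 0 0;0 0 0 0 7 0 0;0 0 0 0 5 0 0;0 0 0 0 0 0 0'
python3 -m jog '0 0 0 0 2 0 0;0 0 0 0 2 0 0;0 0 0 0 2 0 0;0 0 0 0 0 0 0;0 0 0 0 0 0 0'
python3 -m jog '0 0 0 0 2 0 0;0 0 0 0 2 0 0;0 0 0 0 2 0 0;0 0 0 0 0 0 0;0 0 0 0 0 0 0'
```

```text
clock: 26.0
tcp_pos: [0.4456, 0.2175, 0.0838]
orientation: [-1.572, 0.001, 0.002]
contact_force: [0.4, -1.1, -2.0]
grip_width: 0.0549
clock: 26.42
tcp_pos: [0.4465, 0.2181, 0.0793]
orientation: [-1.571, -0.001, 0.0]
contact_force: [0.2, 0.2, -1.7]
grip_width: 0.0545
clock: 26.83
tcp_pos: [0.4464, 0.218, 0.0732]
orientation: [-1.571, -0.0, 0.001]
contact_force: [0.7, -0.3, -0.6]
grip_width: 0.055
```

```bash

python3 -m jog '0 0 0 0 2 -1.2 0;0 0 0 0 1 0 0;0 0 0 0 1 0 0;0 0 0 0 0 0 0;0 0 0 0 0 0 0'
python3 -m jog '0 0 0 0 1 0 0;0 0 0 0 1 0 0;0 0 0 0 0 0 0;0 0 0 0 0 0 0;0 0 0 0 0 0 0'
python3 -m jog '0 0 0 0 1 0 0;0 0 0 0 1 0 0;0 0 0 0 0 0 0;0 0 0 0 0 0 0;0 0 0 0 0 0 0'
```

```text
clock: 27.25
tcp_pos: [0.4465, 0.2169, 0.0693]
orientation: [-1.571, -0.0, 0.001]
contact_force: [-0.1, 0.9, -1.4]
grip_width: 0.0547
clock: 27.67
tcp_pos: [0.4465, 0.2169, 0.0673]
orientation: [-1.571, -0.0, 0.0]
contact_force: [0.2, 0.4, -0.5]
grip_width: 0.0552
clock: 28.08
tcp_pos: [0.4465, 0.2169, 0.0653]
orientation: [-1.571, -0.001, 0.001]
contact_force: [-0.1, 0.8, -1.5]
grip_width: 0.055
```

```bash

python3 -m jog '0 0 0 0 2 0 0;0 0 0 0 2 0 0;0 0 0 0 2 0 0;0 0 0 0 1 0 0;0 0 0 0 0 0 0'
python3 -m jog '0 0 0 0 2 0 0;0 0 0 0 2 0 0;0 0 0 0 2 0 0;0 0 0 0 1 0 0;0 0 0 0 0 0 0'
python3 -m jog '0 0 0 0 2 0 0;0 0 0 0 2 0 0;0 0 0 0 2 0 0;0 0 0 0 1 0 0;0 0 0 0 0 0 0'
python3 -m jog '0 0 0 0 2 0 0;0 0 0 0 2 0 0;0 0 0 0 2 0 0;0 0 0 0 1 0 0;0 0 0 0 0 0 0'
```

```text
clock: 28.5
tcp_pos: [0.4463, 0.2167, 0.058]
orientation: [-1.571, -0.0, 0.001]
contact_force: [-0.1, -0.8, -1.8]
grip_width: 0.0554
clock: 28.92
tcp_pos: [0.4463, 0.2168, 0.051]
orientation: [-1.571, -0.0, 0.001]
contact_force: [-0.1, 1.1, -1.8]
grip_width: 0.0549
clock: 29.33
tcp_pos: [0.4463, 0.2168, 0.044]
orientation: [-1.571, -0.0, 0.001]
contact_force: [-0.4, 0.2, -2.6]
grip_width: 0.0547
clock: 29.75
tcp_pos: [0.4463, 0.2168, 0.037]
orientation: [-1.571, -0.0, 0.001]
contact_force: [0.0, -0.1, -1.8]
grip_width: 0.0547
```

```bash

python3 -m jog '0 0 0 0 1 0 0;0 0 0 0 1 0 0;0 0 0 0 1 0 0;0 0 0 0 1 0 0;0 0 0 0 0 0 0'
python3 -m jog '0 0 0 0 1 0 0;0 0 0 0 1 0 0;0 0 0 0 0.5 0 0;0 0 0 0 0 0 0;0 0 0 0 0 0 0'
python3 -m jog '0 0 0 0 0.5 0 0;0 0 0 0 0.5 0 0;0 0 0 0 0 0 0;0 0 0 0 0 0 0;0 0 0 0 0 0 0'
```

```text
clock: 30.17
tcp_pos: [0.4464, 0.2168, 0.0331]
orientation: [-1.571, -0.0, 0.001]
contact_force: [-0.7, 0.2, -1.6]
grip_width: 0.0551
clock: 30.58
tcp_pos: [0.4465, 0.2169, 0.0308]
orientation: [-1.571, -0.0, 0.001]
contact_force: [-0.1, -0.0, -1.4]
grip_width: 0.0553
clock: 31.0
tcp_pos: [0.4466, 0.2169, 0.03]
orientation: [-1.571, -0.001, 0.0]
contact_force: [-1.7, -0.3, 4.1]
grip_width: 0.055
```

Sleeve 1 went right down to the base plate (4 N contact at TCP z 0.030, so its lower end is at 15 mm). It is clear, so it goes in the tub.

```bash

python3 -m jog '0 0 0 0 -8 0 0;0 0 0 0 -20 0 0;0 0 0 0 -25 0 0;0 0 0 0 -25 0 0;0 0 0 0 -12 0 0'
python3 -m jog '0 0 0 0 0 0 0;0 0 0 0 0 0 0;0 0 0 0 0 0 0;0 0 0 0 0 0 0;0 0 0 0 0 0 0'
python3 -c "
from h import *
go(.665,.128,.12,0)"
```

```text
clock: 31.42
tcp_pos: [0.4474, 0.2178, 0.1226]
orientation: [-1.569, -0.003, -0.002]
contact_force: [1.0, 0.9, -1.2]
grip_width: 0.0547
clock: 31.83
tcp_pos: [0.4457, 0.2165, 0.1186]
orientation: [-1.572, 0.001, 0.002]
contact_force: [0.8, -0.2, -1.7]
grip_width: 0.0551
t 31.83 tcp [445.7 216.5 118.6] yaw 0.05 tilt 0.13 F [ 0.8 -0.2 -1.7] w 55.1
  tool shift mm [219.2  -1.8 -88.6] turn about tool y 0.05
```

```bash

python3 -m jog '0 0 0 15 0 -6 0;0 0 0 30 0 -12 0;0 0 0 36 0 -14.6 0;0 0 0 36 0 -14.6 0;0 0 0 36 0 -14.6 0'
python3 -m jog '0 0 0 36 0 -14.6 0;0 0 0 20 0 -8 0;0 0 0 10 0 -4 0;0 0 0 0 0 0 0;0 0 0 0 0 0 0'
python3 - <<'E'
from h import *
go(.665,.128,.03,0)
o=r.get_obs();f=cam("wrist");save(f,"w11.png");P=pts(f,(o["tcp_pos"],o["orientation"]))
q=near(P,f,(.666,.077),.115,.051,.06);q=q[np.hypot(q[:,0]-.666,q[:,1]-.077)>.09];print("tub",circ(q,.1,(.666,.077)),circ(q,.100,(.666,.077),True))
E
```

```text
clock: 32.25
tcp_pos: [0.6013, 0.1535, 0.119]
orientation: [-1.572, 0.0, 0.001]
contact_force: [0.9, 0.3, -1.7]
grip_width: 0.055
clock: 32.67
tcp_pos: [0.6646, 0.129, 0.1188]
orientation: [-1.57, 0.001, 0.002]
contact_force: [-1.1, 0.5, -1.8]
grip_width: 0.0551
t 32.67 tcp [664.6 129.  118.8] yaw 0.05 tilt 0.12 F [-1.1  0.5 -1.8] w 55.1
  tool shift mm [ 0.6 88.8 -1. ] turn about tool y 0.05
tub [0.6489 0.0903 0.0983] [0.6483 0.0885]
```

View pics/w11.png

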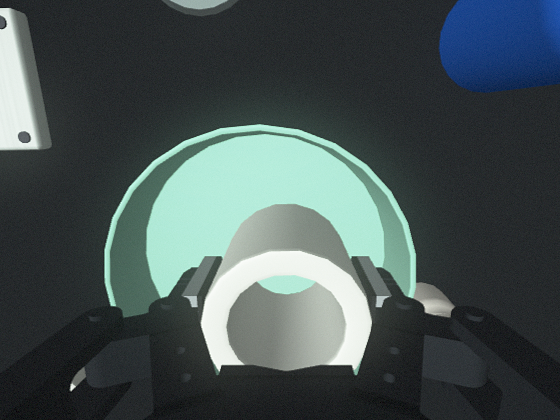

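The wrist view shows the tub rim centred near column 260, against 287 for the sleeve. The tub is therefore about 15 mm nearer in x than my earlier fit, which the jar beside the rim had skewed. I'll redo that fit with a green mask.

```bash
python3 - <<'E'
from h import *
o=r.get_obs()
for n in("top","scene","wrist"):
    if n=="wrist": o=r.get_obs();f=cam(n);P=pts(f,(o["tcp_pos"],o["orientation"]))
    else: f={k:v for k,v in np.load("/tmp/"+n+".npz").items()};P=pts(f)
    hsv=cv2.cvtColor(f["color"],cv2.COLOR_RGB2HSV);m=(hsv[...,0]>65)&(hsv[...,0]<95)&(hsv[...,1]>35)&(f["z_map"]>0)
    m&=(np.hypot(P[...,0]-.655,P[...,1]-.085)<.14)
    q=P[m&(abs(P[...,2]-.055)<.003)];
    fl=P[m&(P[...,2]<.012)]
    print(n,len(q),q[:,:2].min(0),q[:,:2].max(0),circ(q,.1,(.655,.085)),"floor",len(fl),cv2.minEnclosingCircle(fl[:,:2].astype(np.float32)))
E
```

```text
top 209 [ 0.5476896  -0.01302656] [0.74874584 0.18792716] [0.6475 0.0872 0.0992] floor 3041 ((0.6454566717147827, 0.07731897383928299), 0.12807215750217438)
scene 315 [ 0.54543993 -0.01159733] [0.7482247  0.19066943] [0.647  0.0893 0.0993] floor 3595 ((0.6537060737609863, 0.08644946664571762), 0.13814063370227814)
wrist 3427 [0.5460984  0.06666067] [0.74974932 0.1912844 ] [0.648  0.0899 0.099 ] floor 35383 ((0.6549670696258545, 0.08560709655284882), 0.13997934758663177)
```

Tub centre is (0.648, 0.089), with all three views agreeing and extents of 201 mm. My brushing spot was 41 mm off that centre, well inside the tub.

```bash

python3 -m jog '0 0 0 -8 0 5 0;0 0 0 -8.6 0 5 0;0 0 0 0 15 0 0;0 0 0 0 25 0 0;0 0 0 0 25 0 0'
python3 -m jog '0 0 0 0 13 0 0;0 0 0 0 8 0 0;0 0 0 0 4 0 0;0 0 0 0 0 0 0;0 0 0 0 0 0 0'
python3 -m jog '0 0 0 0 2 0 0;0 0 0 0 2 0 0;0 0 0 0 0 0 0;0 0 0 0 0 0 0;0 0 0 0 0 0 0'
python3 -c "
from h import *
go(.648,.139,.020,0)"
```

```text
clock: 33.18
tcp_pos: [0.6486, 0.1395, 0.0544]
orientation: [-1.571, -0.003, 0.0]
contact_force: [1.0, 0.2, -2.0]
grip_width: 0.0549
clock: 33.6
tcp_pos: [0.6495, 0.1391, 0.0306]
orientation: [-1.57, -0.002, -0.0]
contact_force: [0.4, 0.4, -0.4]
grip_width: 0.055
clock: 34.02
tcp_pos: [0.6491, 0.1386, 0.0261]
orientation: [-1.571, -0.001, 0.0]
contact_force: [-0.4, -0.1, -1.1]
grip_width: 0.0549
t 34.02 tcp [649.1 138.6  26.1] yaw 0.03 tilt 0.02 F [-0.4 -0.1 -1.1] w 54.9
  tool shift mm [-1.1  6.1  0.4] turn about tool y 0.03
```

```bash

python3 -m jog '0 0 0 0 2 0 0;0 0 0 0 2 0 0;0 0 0 0 1 0 0;0 0 0 0 0 0 0;0 0 0 0 0 0 0'
python3 -m jog '0 0 0 0 0.5 0 0;0 0 0 0 0.5 0 0;0 0 0 0 0 0 0;0 0 0 0 0 0 0;0 0 0 0 0 0 0'
```

```text
clock: 34.43
tcp_pos: [0.6488, 0.1386, 0.0206]
orientation: [-1.571, -0.0, 0.001]
contact_force: [0.3, 0.2, -0.5]
grip_width: 0.055
clock: 34.85
tcp_pos: [0.649, 0.1387, 0.0201]
orientation: [-1.571, -0.001, 0.0]
contact_force: [-1.6, -0.8, 1.7]
grip_width: 0.0549
```

```bash

python3 -m jog '0 0 0 0 0 0 0.68;0 0 0 0 0 0 0.72;0 0 0 0 0 0 0.76;0 0 0 0 0 0 0.78;0 0 0 0 0 0 0.78'
python3 -m jog '0 0 0 0 -10 0 0.78;0 0 0 0 -25 0 0.78;0 0 0 0 -35 0 0.78;0 0 0 0 -35 0 0.78;0 0 0 0 -20 0 0.78'
python3 -m jog '0 0 0 0 -10 0 0.9;0 0 0 0 0 0 0.9;0 0 0 0 0 0 0.9;0 0 0 0 0 0 0.9;0 0 0 0 0 0 0.9'
python3 - <<'E'
from h import *
go(.451,.05,.25,0)
o=r.get_obs();f=cam("wrist");save(f,"w12.png");P=pts(f,(o["tcp_pos"],o["orientation"]))
print(circ(near(P,f,(.648,.139),.04,.06,.071),.0235,(.648,.139)))
f=cam("scene");save(f,"s12.png");P=pts(f)
for c in((.45,0),(.459,-.18)): print(circ(near(P,f,c,.04,.057,.066),.0235,c),len(near(P,f,c,.04,.057,.066)))
E
```

```text
clock: 35.27
tcp_pos: [0.649, 0.1386, 0.0198]
orientation: [-1.571, -0.001, 0.0]
contact_force: [0.2, 0.2, -0.8]
grip_width: 0.0668
clock: 35.68
tcp_pos: [0.6504, 0.1396, 0.1497]
orientation: [-1.569, -0.004, -0.003]
contact_force: [0.4, 0.6, -0.1]
grip_width: 0.0667
clock: 36.1
tcp_pos: [0.6478, 0.1381, 0.1527]
orientation: [-1.572, 0.002, 0.003]
contact_force: [-0.2, -1.4, -0.2]
grip_width: 0.0769
t 36.10 tcp [647.8 138.1 152.7] yaw 0.04 tilt 0.2 F [-0.2 -1.4 -0.2] w 76.9
  tool shift mm [-197.2  -96.6  -88. ] turn about tool y 0.04
[0.6495 0.1394 0.0234]
[-488.5088   61.5408  492.8424] 55
[ 0.4582 -0.1792  0.0236] 143
```

View pics/s12.png

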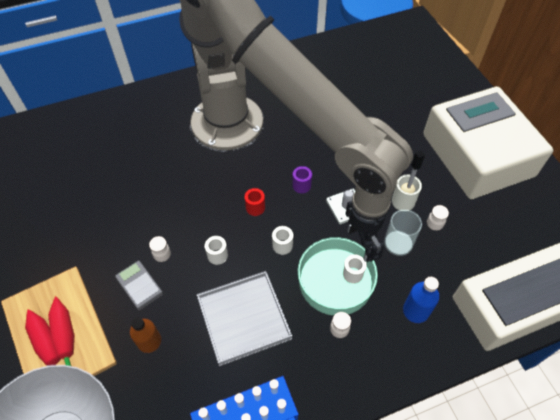

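Sleeve 1 stands in the tub at (354,270). Sleeve 2 has been knocked aside, from (277,225) to (283,239) in the scene view. I'll move over and measure it again.

```bash

python3 -m jog '0 0 0 -10 -10 -7 0.9;0 0 0 -25 -20 -18 0.9;0 0 0 -25 -25 -18 0.9;0 0 0 -25 -25 -18 0.9;0 0 0 -25 -20 -18 0.9'
python3 -m jog '0 0 0 -25 0 -18 0.9;0 0 0 -20 0 -12 0.9;0 0 0 -10 0 -6 0.9;0 0 0 0 0 0 0.9;0 0 0 0 0 0 0.9'
python3 - <<'E'
from h import *
o=r.get_obs();f=cam("wrist");save(f,"w13.png");P=pts(f,(o["tcp_pos"],o["orientation"]))
c=f["color"].astype(int)
def sl(P,f):
    c=f["color"].astype(int);m=(c.min(-1)>110)&(c.max(-1)-c.min(-1)<40)&(abs(P[...,2]-.060)<.006)&(f["z_map"]>0)
    k,lab,st,ce=cv2.connectedComponentsWithStats(m.astype(np.uint8))
    for i in range(1,k):
        if st[i,4]>60:
            q=P[lab==i];print(ce[i].round(),st[i,4],q[:,2].mean().round(4),circ(q,.0235,q[:,:2].mean(0)))
sl(P,f);print("scene");f=cam("scene");sl(pts(f),f);print("top");f=cam("top");sl(pts(f),f)
go(.48,0,.2,0)
E
```

```text
clock: 36.62
tcp_pos: [0.5379, 0.0592, 0.2553]
orientation: [-1.57, -0.0, 0.001]
contact_force: [0.1, -0.7, 0.6]
grip_width: 0.0767
clock: 37.03
tcp_pos: [0.4842, 0.0235, 0.2547]
orientation: [-1.571, -0.0, -0.0]
contact_force: [0.7, -0.1, 0.4]
grip_width: 0.0768
[471.  59.] 2206 0.0622 [0.6473 0.1382 0.0235]
[297. 210.] 1272 0.058 [ 0.4958 -0.0019  0.0235]
[265. 351.] 610 0.0578 [ 0.4588 -0.1774  0.0233]
scene
[505. 179.] 143 0.0604 [-2.6615  0.6944  3.2212]
[440. 213.] 176 0.0608 [0.5899 0.4261 0.0161]
[282. 236.] 179 0.0592 [ 0.4957 -0.0028  0.0238]
[398. 242.] 61 0.0602 [0.6066 0.3    0.0386]
[157. 244.] 188 0.0612 [ 0.3987 -0.3207  0.0155]
[215. 246.] 188 0.0593 [ 0.4585 -0.1792  0.0237]
[355. 265.] 191 0.0619 [0.6496 0.1372 0.0238]
[341. 321.] 235 0.0614 [0.773  0.041  0.0155]
[ 50. 388.] 526 0.0601 [ 0.7772 -0.6597  0.131 ]
top
[523. 103.] 516 0.0598 [ 0.7825 -0.6625  0.1312]
[274. 120.] 149 0.061 [0.7726 0.04   0.0153]
[242. 161.] 122 0.0625 [0.6484 0.136  0.023 ]
[146. 180.] 161 0.0604 [0.5881 0.4244 0.0154]
[347. 223.] 146 0.0596 [ 0.459  -0.1815  0.0235]
[395. 244.] 158 0.0613 [ 0.399  -0.3226  0.0155]
t 37.18 tcp [485.   24.5 254.7] yaw 0.11 tilt 0.07 F [ 0.5  0.3 -0.3] w 76.8
  tool shift mm [ -5.   54.6 -24.6] turn about tool y 0.11
```

View pics/w13.png

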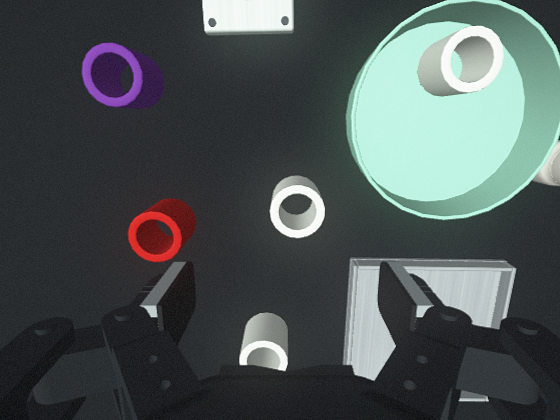

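Sleeve 2 is still upright, now at (0.4957, -0.0022), with the wrist and scene views agreeing.

```bash

python3 -m jog '0 0 0 5 0 -12 0.9;0 0 0 5.7 10 -14 0.9;0 0 0 0 25 0 0.9;0 0 0 0 35 0 0.9;0 0 0 0 35 0 0.9'
python3 -m jog '0 0 0 0 20 0 0.9;0 0 0 0 10 0 0.9;0 0 0 0 0 0 0.9;0 0 0 0 0 0 0.9;0 0 0 0 0 0 0.9'
python3 - <<'E'
from h import *
go(.4957,-.0022,.015,0)
o=r.get_obs();f=cam("wrist");save(f,"w14.png");P=pts(f,(o["tcp_pos"],o["orientation"]))
q=near(P,f,(.4957,-.002),.04,.057,.066);print(circ(q,.0235,(.4957,-.002)))
E
```

```text
clock: 37.6
tcp_pos: [0.4961, -0.0043, 0.1482]
orientation: [-1.571, -0.0, -0.003]
contact_force: [0.2, -0.8, 0.1]
grip_width: 0.0766
clock: 38.02
tcp_pos: [0.4961, -0.0026, 0.1209]
orientation: [-1.571, -0.002, -0.001]
contact_force: [0.3, -0.2, 0.8]
grip_width: 0.0766
t 38.02 tcp [496.1  -2.6 120.9] yaw 0.02 tilt 0.13 F [ 0.3 -0.2  0.8] w 76.6
  tool shift mm [ -0.6 105.9   0.4] turn about tool y 0.02
[ 0.4959 -0.0023  0.0235]
```

```bash

python3 -m jog '0 0 0 0 20 0 0.9;0 0 0 0 30 0 0.9;0 0 0 0 28 0 0.9;0 0 0 0 18 0 0.9;0 0 0 0 6 0 0.9'
python3 -m jog '0 0 0 0 4 0 0.9;0 0 0 0 0 0 0.9;0 0 0 0 0 0 0.9;0 0 0 0 0 0 0.7;0 0 0 0 0 0 0.7'
python3 -m jog '0 0 0 0 0 0 0.5;0 0 0 0 0 0 0.4;0 0 0 0 0 0 0.2;0 0 0 0 0 0 0;0 0 0 0 0 0 0' 45
python3 -m jog '0 0 0 0 0 0 0;0 0 0 0 0 0 0;0 0 0 0 0 0 0;0 0 0 0 0 0 0;0 0 0 0 0 0 0' 45
python3 -c "
from h import *
go(.4466,.2169,.11,0);f=cam('wrist');save(f,'w15.png')"
```

```text
clock: 38.48
tcp_pos: [0.4943, -0.0028, 0.0166]
orientation: [-1.571, 0.001, 0.001]
contact_force: [0.1, -0.1, 0.4]
grip_width: 0.0768
clock: 38.9
tcp_pos: [0.4956, -0.0026, 0.0149]
orientation: [-1.571, -0.002, -0.001]
contact_force: [0.3, 0.2, -0.6]
grip_width: 0.0596
clock: 39.32
tcp_pos: [0.4955, -0.0026, 0.0151]
orientation: [-1.571, -0.002, -0.001]
contact_force: [-2.2, -0.2, 8.7]
grip_width: 0.0555
clock: 39.73
tcp_pos: [0.4955, -0.0026, 0.0151]
orientation: [-1.571, -0.002, -0.001]
contact_force: [-2.6, -0.1, 9.4]
grip_width: 0.0558
t 39.73 tcp [495.5  -2.6  15.1] yaw 0.01 tilt 0.11 F [-2.6 -0.1  9.4] w 55.8
  tool shift mm [-48.7 -95.1 219.4] turn about tool y 0.01
```

View pics/w15.png

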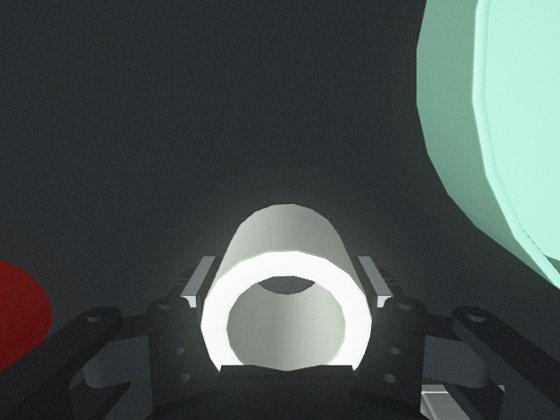

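```bash

python3 -m jog '0 0 0 0 -8 0 0;0 0 0 0 -18 0 0;0 0 0 0 -25 0 0;0 0 0 0 -28 0 0;0 0 0 0 -16 0 0'
python3 -m jog '0 0 0 -4 0 15 0;0 0 0 -7 0 33 0;0 0 0 -8 0 37 0;0 0 0 -8 0 37 0;0 0 0 -8 0 37 0'
python3 -m jog '0 0 0 -8 0 35 0;0 0 0 -4 0 17 0;0 0 0 -1.7 0 8 0;0 0 0 0 0 0 0;0 0 0 0 0 0 0'
python3 -m jog '0 0 0 0 0 0 0;0 0 0 0 0 0 0;0 0 0 0 0 0 0;0 0 0 0 0 0 0;0 0 0 0 0 0 0'
python3 -c "
from h import *
go(.4466,.2169,.09,0);f=cam('wrist');save(f,'w16.png')"
```

```text
clock: 40.2
tcp_pos: [0.4954, -0.0022, 0.1116]
orientation: [-1.571, -0.003, -0.001]
contact_force: [0.3, -0.8, -0.9]
grip_width: 0.0555
clock: 40.62
tcp_pos: [0.459, 0.1575, 0.1094]
orientation: [-1.571, -0.0, -0.001]
contact_force: [0.6, 0.2, -2.5]
grip_width: 0.0558
clock: 41.03
tcp_pos: [0.446, 0.2153, 0.1088]
orientation: [-1.572, -0.0, 0.0]
contact_force: [0.2, -0.8, -1.8]
grip_width: 0.0561
clock: 41.45
tcp_pos: [0.4461, 0.2158, 0.1088]
orientation: [-1.571, 0.0, -0.0]
contact_force: [0.0, 0.0, -2.2]
grip_width: 0.0556
t 41.45 tcp [446.1 215.8 108.8] yaw -0.03 tilt 0.01 F [ 0.   0.  -2.2] w 55.6
  tool shift mm [ 0.5 18.8  1.1] turn about tool y -0.03
```

View pics/w16.png

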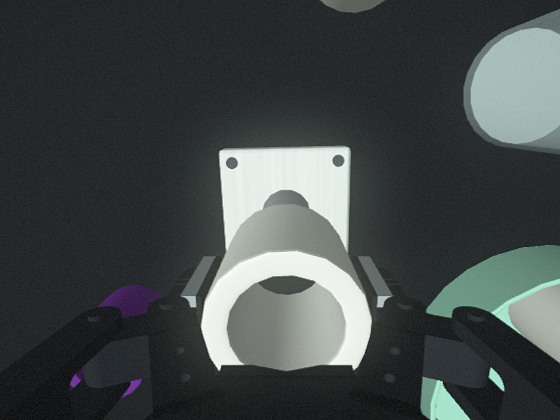

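The pin at (286,195) lines up with the sleeve, so I'll lower gently.

```bash

python3 -m jog '0 0 0 0.5 5 1 0;0 0 0 0 7 0 0;0 0 0 0 7 0 0;0 0 0 0 5 0 0;0 0 0 0 2 0 0'
python3 -m jog '0 0 0 0 2 0 0;0 0 0 0 2 0 0;0 0 0 0 2 0 0;0 0 0 0 0 0 0;0 0 0 0 0 0 0'
python3 -c "
from h import *
go(.4466,.2169,.070,0)"
python3 -m jog '0 0 0 0 2 0 0;0 0 0 0 1 0 0;0 0 0 0 1 0 0;0 0 0 0 0 0 0;0 0 0 0 0 0 0'
python3 -m jog '0 0 0 0 1 0 0;0 0 0 0 1 0 0;0 0 0 0 0 0 0;0 0 0 0 0 0 0;0 0 0 0 0 0 0'
```

```text
clock: 41.92
tcp_pos: [0.4457, 0.2171, 0.0815]
orientation: [-1.572, 0.001, 0.002]
contact_force: [0.2, 0.5, -2.2]
grip_width: 0.0552
clock: 42.33
tcp_pos: [0.4465, 0.2175, 0.0769]
orientation: [-1.571, -0.001, 0.0]
contact_force: [-0.1, 0.0, -2.4]
grip_width: 0.0553
t 42.33 tcp [446.5 217.5  76.9] yaw 0.04 tilt 0.01 F [-0.1  0.  -2.4] w 55.3
  tool shift mm [ 0.1  6.9 -0.6] turn about tool y 0.04
clock: 42.75
tcp_pos: [0.4464, 0.2175, 0.0728]
orientation: [-1.571, -0.0, 0.001]
contact_force: [0.2, 0.9, -2.1]
grip_width: 0.0556
clock: 43.17
tcp_pos: [0.4464, 0.2175, 0.0708]
orientation: [-1.571, -0.001, 0.001]
contact_force: [-0.0, -0.0, -2.0]
grip_width: 0.0556
```

```bash

python3 -m jog '0 0 0 0 1 -0.6 0;0 0 0 0 1 0 0;0 0 0 0 0 0 0;0 0 0 0 0 0 0;0 0 0 0 0 0 0'
python3 -m jog '0 0 0 0 1 0 0;0 0 0 0 0 0 0;0 0 0 0 0 0 0;0 0 0 0 0 0 0;0 0 0 0 0 0 0'
python3 -m jog '0 0 0 0 1 0 0;0 0 0 0 0 0 0;0 0 0 0 0 0 0;0 0 0 0 0 0 0;0 0 0 0 0 0 0'
```

```text
clock: 43.58
tcp_pos: [0.4464, 0.2169, 0.0688]
orientation: [-1.571, -0.0, 0.001]
contact_force: [-0.1, -0.1, -1.8]
grip_width: 0.0558
clock: 44.0
tcp_pos: [0.4464, 0.2169, 0.0678]
orientation: [-1.571, -0.001, 0.001]
contact_force: [-0.6, 0.6, -2.2]
grip_width: 0.0552
clock: 44.42
tcp_pos: [0.4464, 0.2169, 0.0668]
orientation: [-1.571, -0.0, 0.0]
contact_force: [0.1, 0.0, -2.0]
grip_width: 0.0558
```

```bash

python3 -m jog '0 0 0 0 1 0 0;0 0 0 0 1 0 0;0 0 0 0 1 0 0;0 0 0 0 0 0 0;0 0 0 0 0 0 0'
python3 -m jog '0 0 0 0 2 0 0;0 0 0 0 2 0 0;0 0 0 0 2 0 0;0 0 0 0 1 0 0;0 0 0 0 0 0 0'
python3 -m jog '0 0 0 0 2 0 0;0 0 0 0 2 0 0;0 0 0 0 2 0 0;0 0 0 0 1 0 0;0 0 0 0 0 0 0'
```

```text
clock: 44.83
tcp_pos: [0.4463, 0.2168, 0.0637]
orientation: [-1.571, -0.0, 0.001]
contact_force: [-0.4, -0.1, -1.6]
grip_width: 0.0555
clock: 45.25
tcp_pos: [0.4462, 0.2167, 0.0565]
orientation: [-1.571, -0.0, 0.001]
contact_force: [-0.3, 0.4, -1.7]
grip_width: 0.0556
clock: 45.67
tcp_pos: [0.4462, 0.2168, 0.0495]
orientation: [-1.571, -0.0, 0.001]
contact_force: [0.2, -0.4, -1.8]
grip_width: 0.0557
```

Sleeve 2 is past the tight stop with no force, so I'll carry on to the plate.

```bash

python3 -m jog '0 0 0 0 2 0 0;0 0 0 0 2 0 0;0 0 0 0 2 0 0;0 0 0 0 1 0 0;0 0 0 0 0 0 0'
python3 -m jog '0 0 0 0 2 0 0;0 0 0 0 2 0 0;0 0 0 0 2 0 0;0 0 0 0 1 0 0;0 0 0 0 0 0 0'
python3 -m jog '0 0 0 0 1 0 0;0 0 0 0 1 0 0;0 0 0 0 1 0 0;0 0 0 0 1 0 0;0 0 0 0 0 0 0'
python3 -m jog '0 0 0 0 1 0 0;0 0 0 0 0.5 0 0;0 0 0 0 0 0 0;0 0 0 0 0 0 0;0 0 0 0 0 0 0'
```

```text
clock: 46.08
tcp_pos: [0.4462, 0.2167, 0.0425]
orientation: [-1.571, -0.0, 0.001]
contact_force: [0.2, 0.1, -2.0]
grip_width: 0.0559
clock: 46.5
tcp_pos: [0.4462, 0.2168, 0.0355]
orientation: [-1.571, -0.0, 0.001]
contact_force: [0.7, 0.4, -2.1]
grip_width: 0.0558
clock: 46.92
tcp_pos: [0.4463, 0.2168, 0.0316]
orientation: [-1.571, -0.0, 0.001]
contact_force: [-0.2, -1.1, -2.0]
grip_width: 0.0555
clock: 47.33
tcp_pos: [0.4464, 0.2168, 0.0303]
orientation: [-1.571, -0.0, 0.0]
contact_force: [1.3, 0.1, -2.6]
grip_width: 0.0553
```

```bash

python3 -m jog '0 0 0 0 0.5 0 0;0 0 0 0 0.5 0 0;0 0 0 0 0 0 0;0 0 0 0 0 0 0;0 0 0 0 0 0 0'
python3 -m jog '0 0 0 0 0 0 0;0 0 0 0 0 0 0;0 0 0 0 0 0 0;0 0 0 0 0 0 0;0 0 0 0 0 0 0'
```

```text
clock: 47.75
tcp_pos: [0.4464, 0.2169, 0.0301]
orientation: [-1.571, -0.001, 0.0]
contact_force: [-3.1, -2.3, 9.4]
grip_width: 0.0553
clock: 48.17
tcp_pos: [0.4465, 0.2169, 0.0301]
orientation: [-1.571, -0.001, -0.0]
contact_force: [-2.8, -1.5, 9.6]
grip_width: 0.0554
```

Sleeve 2 is also clear: it seated on the plate with 9.5 N at TCP z 0.030. It goes in the tub at slot B, (0.648, 0.039).

```bash

python3 -m jog '0 0 0 0 -8 0 0;0 0 0 0 -20 0 0;0 0 0 0 -25 0 0;0 0 0 0 -25 0 0;0 0 0 0 -14 0 0'
python3 -m jog '0 0 0 0 0 0 0;0 0 0 10 0 -9 0;0 0 0 20 0 -17.6 0;0 0 0 28 0 -24.7 0;0 0 0 28 0 -24.7 0'
python3 -m jog '0 0 0 28 0 -24.7 0;0 0 0 28 0 -24.7 0;0 0 0 28 0 -24.7 0;0 0 0 20 0 -17.6 0;0 0 0 10 0 -9 0'
python3 -m jog '0 0 0 0 0 0 0;0 0 0 0 0 0 0;0 0 0 0 0 0 0;0 0 0 0 0 0 0;0 0 0 0 0 0 0'
python3 -c "
from h import *
go(.648,.039,.03,0);f=cam('wrist');save(f,'w17.png')"
```

```text
clock: 48.58
tcp_pos: [0.4471, 0.2177, 0.124]
orientation: [-1.569, -0.003, -0.001]
contact_force: [0.8, 0.4, -2.2]
grip_width: 0.0557
clock: 49.0
tcp_pos: [0.5324, 0.1403, 0.1205]
orientation: [-1.571, -0.002, 0.003]
contact_force: [1.3, 0.8, -1.4]
grip_width: 0.0556
clock: 49.42
tcp_pos: [0.6485, 0.0356, 0.1195]
orientation: [-1.573, 0.004, -0.003]
contact_force: [0.8, -0.2, -2.1]
grip_width: 0.0556
clock: 49.83
tcp_pos: [0.6456, 0.0419, 0.1214]
orientation: [-1.571, -0.002, 0.003]
contact_force: [-0.9, 0.2, -1.8]
grip_width: 0.0554
t 49.83 tcp [645.6  41.9 121.4] yaw 0.18 tilt 0.03 F [-0.9  0.2 -1.8] w 55.4
  tool shift mm [ 2.5 91.4 -2.9] turn about tool y 0.18
```

View pics/w17.png

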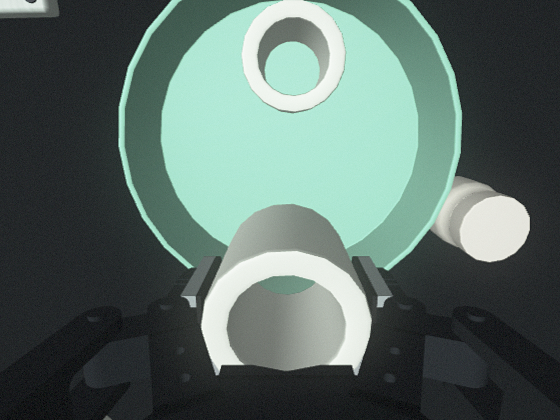

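```bash

python3 -m jog '0 0 0 1.5 10 -1.5 0;0 0 0 0 25 -1 0;0 0 0 0 25 0 0;0 0 0 0 18 0 0;0 0 0 0 8 0 0'
python3 -m jog '0 0 0 0 5 0 0;0 0 0 0 3 0 0;0 0 0 0 2 0 0;0 0 0 0 0 0 0;0 0 0 0 0 0 0'
python3 -c "
from h import *
go(.648,.039,.02,0)"
```

```text
clock: 50.3
tcp_pos: [0.6458, 0.0373, 0.0318]
orientation: [-1.572, 0.003, 0.004]
contact_force: [-0.1, -0.8, -1.8]
grip_width: 0.0557
clock: 50.72
tcp_pos: [0.6487, 0.0379, 0.0263]
orientation: [-1.571, -0.002, -0.001]
contact_force: [-0.7, 0.7, -2.0]
grip_width: 0.0555
t 50.72 tcp [648.7  37.9  26.3] yaw 0.03 tilt 0.09 F [-0.7  0.7 -2. ] w 55.5
  tool shift mm [-0.7  6.3  1.1] turn about tool y 0.03
```

```bash

python3 -m jog '0 0 0 0 2 0 0;0 0 0 0 2 0 0;0 0 0 0 1 0 0;0 0 0 0 0 0 0;0 0 0 0 0 0 0'
python3 -m jog '0 0 0 0 0.5 0 0;0 0 0 0 0.5 0 0;0 0 0 0 0.5 0 0;0 0 0 0 0 0 0;0 0 0 0 0 0 0'
```

```text
clock: 51.13
tcp_pos: [0.648, 0.0378, 0.0203]
orientation: [-1.571, -0.0, 0.0]
contact_force: [-0.9, 1.1, -1.9]
grip_width: 0.0555
clock: 51.55
tcp_pos: [0.648, 0.0378, 0.0202]
orientation: [-1.572, -0.001, 0.0]
contact_force: [-5.2, -1.4, 10.4]
grip_width: 0.0554
```

```bash

python3 -m jog '0 0 0 0 -0.5 0 0.68;0 0 0 0 0 0 0.72;0 0 0 0 0 0 0.76;0 0 0 0 0 0 0.78;0 0 0 0 0 0 0.78'
python3 -m jog '0 0 0 0 -10 0 0.78;0 0 0 0 -25 0 0.78;0 0 0 0 -38 0 0.78;0 0 0 0 -38 0 0.78;0 0 0 0 -38 0 0.78'
python3 -m jog '0 0 0 0 -38 0 0.9;0 0 0 -16 -20 -20 0.9;0 0 0 -24 0 -30 0.9;0 0 0 -24 0 -30 0.9;0 0 0 -24 0 -30 0.9'
python3 -m jog '0 0 0 -24 0 -30 0.9;0 0 0 -24 0 -20 0.9;0 0 0 -20 0 -10 0.9;0 0 0 -14 0 0 0.9;0 0 0 0 0 0 0.9'
python3 -m jog '0 0 0 0 0 0 0.9;0 0 0 0 0 0 0.9;0 0 0 0 0 0 0.9;0 0 0 0 0 0 0.9;0 0 0 0 0 0 0.9'
cat >> h.py <<'E'
def sl(P,f):
    c=f["color"].astype(int);m=(c.min(-1)>110)&(c.max(-1)-c.min(-1)<40)&(abs(P[...,2]-.060)<.006)&(f["z_map"]>0)
    k,lab,st,ce=cv2.connectedComponentsWithStats(m.astype(np.uint8))
    for i in range(1,k):
        if st[i,4]>60:
            q=P[lab==i];x=circ(q,.0235,q[:,:2].mean(0))
            if x[2]<.03: print(ce[i].round(),st[i,4],q[:,2].mean().round(4),x)
E
python3 - <<'E'
from h import *
go(.4585,-.179,.12,0)
o=r.get_obs();f=cam("wrist");save(f,"w18.png");sl(pts(f,(o["tcp_pos"],o["orientation"])),f)
f=cam("scene");save(f,"s18.png");sl(pts(f),f)
E
```

```text
clock: 51.97
tcp_pos: [0.648, 0.0378, 0.0191]
orientation: [-1.571, -0.0, 0.001]
contact_force: [0.3, -0.4, 0.2]
grip_width: 0.0663
clock: 52.38
tcp_pos: [0.6476, 0.038, 0.1704]
orientation: [-1.57, -0.001, 0.001]
contact_force: [0.8, 0.5, -0.1]
grip_width: 0.0669
clock: 52.8
tcp_pos: [0.5592, -0.0729, 0.2275]
orientation: [-1.571, -0.003, 0.0]
contact_force: [0.7, -1.4, 0.2]
grip_width: 0.0769
clock: 53.22
tcp_pos: [0.4752, -0.1335, 0.2267]
orientation: [-1.573, 0.003, -0.0]
contact_force: [-0.5, 0.5, 0.5]
grip_width: 0.0764
clock: 53.63
tcp_pos: [0.4787, -0.1317, 0.2262]
orientation: [-1.57, -0.001, 0.001]
contact_force: [0.2, -0.3, 1.0]
grip_width: 0.0767
t 53.63 tcp [ 478.7 -131.7  226.2] yaw 0.10 tilt 0.03 F [ 0.2 -0.3  1. ] w 76.7
  tool shift mm [-20.3 106.2 -47.3] turn about tool y 0.10
[498.   9.] 866 0.0619 [0.6464 0.0411 0.0279]
[264. 241.] 1448 0.058 [ 0.4589 -0.1787  0.0235]
[208. 363.] 832 0.0597 [ 0.3983 -0.313   0.0127]
[440. 213.] 171 0.061 [0.5895 0.4265 0.0158]
[158. 244.] 194 0.0609 [ 0.399  -0.3196  0.0158]
[215. 245.] 184 0.0592 [ 0.4579 -0.1792  0.0235]
[355. 265.] 190 0.0621 [0.6496 0.1375 0.0237]
[321. 278.] 144 0.0619 [0.6489 0.0364 0.0235]
[341. 321.] 243 0.0611 [0.7728 0.0408 0.0155]
```

View pics/w18.png

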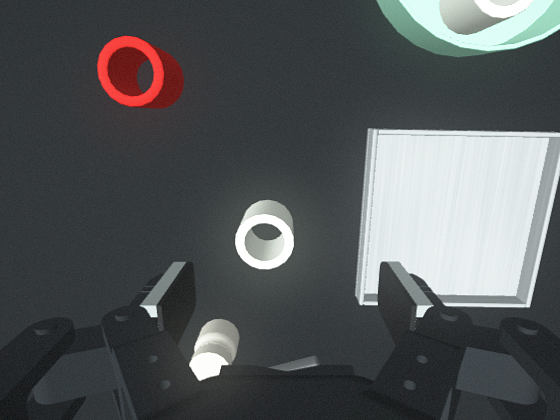

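View pics/s18.png

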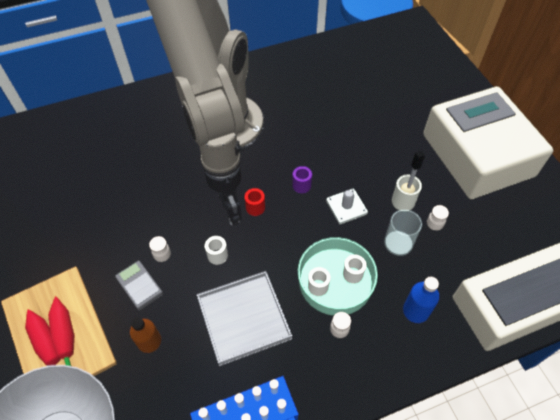

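Both clear sleeves stand in the tub at (354,268) and (320,280). The last sleeve, at (216,249), has not moved.

```bash

python3 -m jog '0 0 0 -7 0 -15 0.9;0 0 0 -7 0 -18 0.9;0 0 0 -6 15 -14 0.9;0 0 0 0 30 0 0.9;0 0 0 0 30 0 0.9'
python3 -m jog '0 0 0 0 20 0 0.9;0 0 0 0 10 0 0.9;0 0 0 0 0 0 0.9;0 0 0 0 0 0 0.9;0 0 0 0 0 0 0.9'
python3 - <<'E'
from h import *
go(.4588,-.179,.015,0)
o=r.get_obs();f=cam("wrist");save(f,"w19.png");sl(pts(f,(o["tcp_pos"],o["orientation"])),f)
E
```

```text
clock: 54.15
tcp_pos: [0.4588, -0.1809, 0.1512]
orientation: [-1.572, -0.001, -0.004]
contact_force: [0.6, -1.2, -0.5]
grip_width: 0.0769
clock: 54.57
tcp_pos: [0.4593, -0.1794, 0.1226]
orientation: [-1.571, -0.002, -0.001]
contact_force: [-0.3, 0.5, -0.0]
grip_width: 0.0768
t 54.57 tcp [ 459.3 -179.4  122.6] yaw 0.05 tilt 0.12 F [-0.3  0.5 -0. ] w 76.8
  tool shift mm [ -0.7 107.6   0.5] turn about tool y 0.05
[284. 225.] 3335 0.0581 [ 0.4586 -0.1789  0.0233]
```

```bash

python3 -m jog '0 0 0 -0.4 20 0.4 0.9;0 0 0 0 30 0 0.9;0 0 0 0 28 0 0.9;0 0 0 0 18 0 0.9;0 0 0 0 7 0 0.9'
python3 -m jog '0 0 0 0 4 0 0.9;0 0 0 0 0 0 0.9;0 0 0 0 0 0 0.9;0 0 0 0 0 0 0.7;0 0 0 0 0 0 0.7'
python3 -m jog '0 0 0 0 0 0 0.5;0 0 0 0 0 0 0.4;0 0 0 0 0 0 0.2;0 0 0 0 0 0 0;0 0 0 0 0 0 0' 45
python3 -m jog '0 0 0 0 0 0 0;0 0 0 0 0 0 0;0 0 0 0 0 0 0;0 0 0 0 0 0 0;0 0 0 0 0 0 0' 45
python3 -c "
from h import *
go(.4466,.2169,.11,0)"
python3 -m jog '0 0 0 0 -8 0 0;0 0 0 0 -18 0 0;0 0 0 0 -25 0 0;0 0 0 0 -28 0 0;0 0 0 0 -16 0 0'
python3 -c "
from h import *
go(.4466,.2169,.11,0);f=cam('wrist');save(f,'w20.png')"
```

```text
clock: 55.03
tcp_pos: [0.4572, -0.1789, 0.0171]
orientation: [-1.57, 0.001, 0.002]
contact_force: [-0.7, -0.3, 0.6]
grip_width: 0.0771
clock: 55.45
tcp_pos: [0.4585, -0.1793, 0.0154]
orientation: [-1.572, -0.002, -0.001]
contact_force: [0.1, 0.9, -0.0]
grip_width: 0.0599
clock: 55.87
tcp_pos: [0.4584, -0.1793, 0.0156]
orientation: [-1.572, -0.001, -0.001]
contact_force: [-1.7, 0.5, 9.1]
grip_width: 0.0559
clock: 56.28
tcp_pos: [0.4585, -0.1793, 0.0156]
orientation: [-1.572, -0.001, -0.001]
contact_force: [-2.5, 0.4, 8.4]
grip_width: 0.0555
t 56.28 tcp [ 458.5 -179.3   15.6] yaw 0.01 tilt 0.11 F [-2.5  0.4  8.4] w 55.5
  tool shift mm [-11.6 -94.9 396.1] turn about tool y 0.01
clock: 56.7
tcp_pos: [0.4585, -0.1789, 0.1121]
orientation: [-1.572, -0.002, -0.001]
contact_force: [0.7, 0.3, -2.5]
grip_width: 0.0559
t 56.70 tcp [ 458.5 -178.9  112.1] yaw 0.05 tilt 0.14 F [ 0.7  0.3 -2.5] w 55.9
  tool shift mm [-11.6   1.8 395.9] turn about tool y 0.05
```

View pics/w20.png

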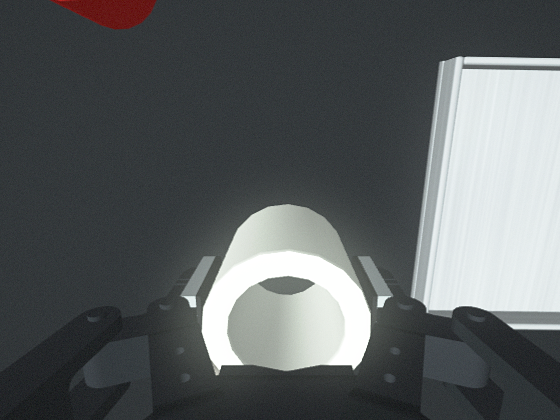

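```bash

python3 -m jog '0 0 0 -1 0 15 0;0 0 0 -1 0 30 0;0 0 0 -1 0 37 0;0 0 0 -1 0 37 0;0 0 0 -1 0 37 0'
python3 -m jog '0 0 0 -1 0 37 0;0 0 0 -1 0 37 0;0 0 0 -1 0 37 0;0 0 0 -1 0 37 0;0 0 0 -1 0 37 0'
python3 -m jog '0 0 0 -1 0 30 0;0 0 0 -0.6 0 15 0;0 0 0 0 0 8 0;0 0 0 0 0 0 0;0 0 0 0 0 0 0'
python3 -m jog '0 0 0 0 0 0 0;0 0 0 0 0 0 0;0 0 0 0 0 0 0;0 0 0 0 0 0 0;0 0 0 0 0 0 0'
python3 -c "
from h import *
go(.4466,.2169,.11,0);f=cam('wrist');save(f,'w21.png')"
```

```text
clock: 57.17
tcp_pos: [0.452, -0.0218, 0.1094]
orientation: [-1.571, 0.0, -0.0]
contact_force: [0.7, -0.4, -2.1]
grip_width: 0.0556
clock: 57.58
tcp_pos: [0.4469, 0.1635, 0.1093]
orientation: [-1.571, -0.0, 0.0]
contact_force: [1.4, 0.2, -1.2]
grip_width: 0.0553
clock: 58.0
tcp_pos: [0.4457, 0.2139, 0.109]
orientation: [-1.572, 0.0, 0.001]
contact_force: [-0.5, -0.4, -2.2]
grip_width: 0.0559
clock: 58.42
tcp_pos: [0.446, 0.2144, 0.1093]
orientation: [-1.571, 0.0, -0.0]
contact_force: [-0.7, -0.0, -1.5]
grip_width: 0.0554
t 58.42 tcp [446.  214.4 109.3] yaw -0.02 tilt 0.02 F [-0.7 -0.  -1.5] w 55.4
  tool shift mm [ 0.6 -0.7  2.5] turn about tool y -0.02
```

View pics/w21.png

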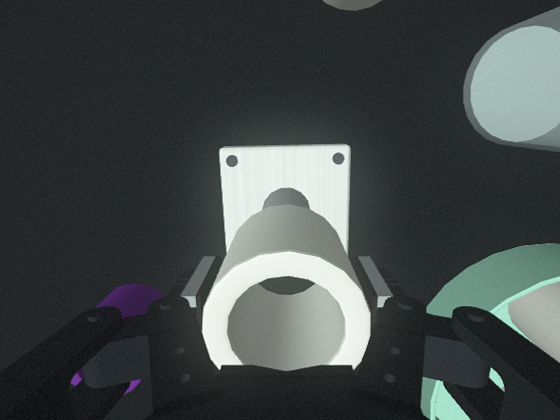

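```bash

python3 -m jog '0 0 0 0.5 5 2.4 0;0 0 0 0 7 0 0;0 0 0 0 7 0 0;0 0 0 0 5 0 0;0 0 0 0 2 0 0'
python3 -m jog '0 0 0 0 2 0 0;0 0 0 0 2 0 0;0 0 0 0 2 0 0;0 0 0 0 0 0 0;0 0 0 0 0 0 0'
python3 -c "
from h import *
go(.4466,.2169,.070,0)"
python3 -m jog '0 0 0 0 2 0 0;0 0 0 0 1 0 0;0 0 0 0 1 0 0;0 0 0 0 0 0 0;0 0 0 0 0 0 0'
python3 -m jog '0 0 0 0 1 0 0;0 0 0 0 1 0 0;0 0 0 0 0 0 0;0 0 0 0 0 0 0;0 0 0 0 0 0 0'
```

```text
clock: 58.88
tcp_pos: [0.4456, 0.2171, 0.082]
orientation: [-1.572, 0.001, 0.002]
contact_force: [-0.2, -0.2, -1.5]
grip_width: 0.0556
clock: 59.3
tcp_pos: [0.4464, 0.2175, 0.0774]
orientation: [-1.571, -0.001, 0.0]
contact_force: [-0.3, -0.6, -1.4]
grip_width: 0.0558
t 59.30 tcp [446.4 217.5  77.4] yaw 0.04 tilt 0.01 F [-0.3 -0.6 -1.4] w 55.8
  tool shift mm [ 0.2  7.4 -0.6] turn about tool y 0.04
clock: 59.72
tcp_pos: [0.4464, 0.2174, 0.0733]
orientation: [-1.571, -0.0, 0.001]
contact_force: [0.5, -0.2, -1.4]
grip_width: 0.0557
clock: 60.13
tcp_pos: [0.4464, 0.2175, 0.0713]
orientation: [-1.571, -0.001, 0.0]
contact_force: [-0.2, 0.6, -1.7]
grip_width: 0.0556
```

```bash

python3 -m jog '0 0 0 0 1 -0.6 0;0 0 0 0 1 0 0;0 0 0 0 0 0 0;0 0 0 0 0 0 0;0 0 0 0 0 0 0'
python3 -m jog '0 0 0 0 0.5 0 0;0 0 0 0 0.5 0 0;0 0 0 0 0 0 0;0 0 0 0 0 0 0;0 0 0 0 0 0 0'
python3 -m jog '0 0 0 0 0.5 0 0;0 0 0 0 0.5 0 0;0 0 0 0 0 0 0;0 0 0 0 0 0 0;0 0 0 0 0 0 0'
```

```text
clock: 60.55
tcp_pos: [0.4464, 0.2169, 0.0693]
orientation: [-1.571, -0.0, 0.001]
contact_force: [0.7, -0.2, -1.5]
grip_width: 0.0558
clock: 60.97
tcp_pos: [0.4464, 0.2169, 0.0683]
orientation: [-1.571, -0.0, 0.0]
contact_force: [0.9, 0.7, -2.3]
grip_width: 0.0556
clock: 61.38
tcp_pos: [0.4464, 0.2169, 0.0673]
orientation: [-1.571, -0.0, 0.0]
contact_force: [0.4, 0.1, -2.1]
grip_width: 0.0559
```

```bash

python3 -m jog '0 0 0 0 1 0 0;0 0 0 0 1 0 0;0 0 0 0 1 0 0;0 0 0 0 0 0 0;0 0 0 0 0 0 0'
python3 -m jog '0 0 0 0 2 0 0;0 0 0 0 2 0 0;0 0 0 0 2 0 0;0 0 0 0 1 0 0;0 0 0 0 0 0 0'
python3 -m jog '0 0 0 0 2 0 0;0 0 0 0 2 0 0;0 0 0 0 2 0 0;0 0 0 0 1 0 0;0 0 0 0 0 0 0'
```

```text
clock: 61.8
tcp_pos: [0.4463, 0.2168, 0.0642]
orientation: [-1.571, -0.0, 0.001]
contact_force: [0.7, -0.2, -1.4]
grip_width: 0.0557
clock: 62.22
tcp_pos: [0.4462, 0.2168, 0.0569]
orientation: [-1.571, -0.0, 0.001]
contact_force: [-0.5, 0.5, -1.9]
grip_width: 0.0557
clock: 62.63
tcp_pos: [0.4462, 0.2168, 0.05]
orientation: [-1.571, -0.0, 0.001]
contact_force: [0.1, 0.5, -2.4]
grip_width: 0.0559
```

```bash

python3 -m jog '0 0 0 0 2 0 0;0 0 0 0 2 0 0;0 0 0 0 2 0 0;0 0 0 0 1 0 0;0 0 0 0 0 0 0'
python3 -m jog '0 0 0 0 2 0 0;0 0 0 0 2 0 0;0 0 0 0 2 0 0;0 0 0 0 1 0 0;0 0 0 0 0 0 0'
python3 -m jog '0 0 0 0 1 0 0;0 0 0 0 1 0 0;0 0 0 0 1 0 0;0 0 0 0 1 0 0;0 0 0 0 0 0 0'
python3 -m jog '0 0 0 0 0.5 0 0;0 0 0 0 0.5 0 0;0 0 0 0 0.5 0 0;0 0 0 0 0 0 0;0 0 0 0 0 0 0'
python3 -m jog '0 0 0 0 0.5 0 0;0 0 0 0 0 0 0;0 0 0 0 0 0 0;0 0 0 0 0 0 0;0 0 0 0 0 0 0'
python3 - <<'E'
from h import *
f=cam("scene");a=cv2.resize(f["color"][130:320,270:440],None,fx=3.1,fy=3.1);cv2.imwrite("pics/s22.png",a[...,::-1])
E
```

```text
clock: 63.05
tcp_pos: [0.4462, 0.2167, 0.043]
orientation: [-1.571, -0.0, 0.001]
contact_force: [-0.2, 0.4, -2.6]
grip_width: 0.0556
clock: 63.47
tcp_pos: [0.4462, 0.2168, 0.036]
orientation: [-1.571, -0.0, 0.001]
contact_force: [-0.8, -0.5, -2.1]
grip_width: 0.0557
clock: 63.88
tcp_pos: [0.4463, 0.2168, 0.0321]
orientation: [-1.571, -0.0, 0.001]
contact_force: [-0.2, 0.3, -2.6]
grip_width: 0.0559
clock: 64.3
tcp_pos: [0.4464, 0.2169, 0.0308]
orientation: [-1.571, -0.001, 0.0]
contact_force: [0.0, 0.7, -1.2]
grip_width: 0.0559
clock: 64.72
tcp_pos: [0.4464, 0.2169, 0.0307]
orientation: [-1.571, -0.001, 0.0]
contact_force: [-2.4, -1.3, 5.3]
grip_width: 0.0556
```

View pics/s22.png

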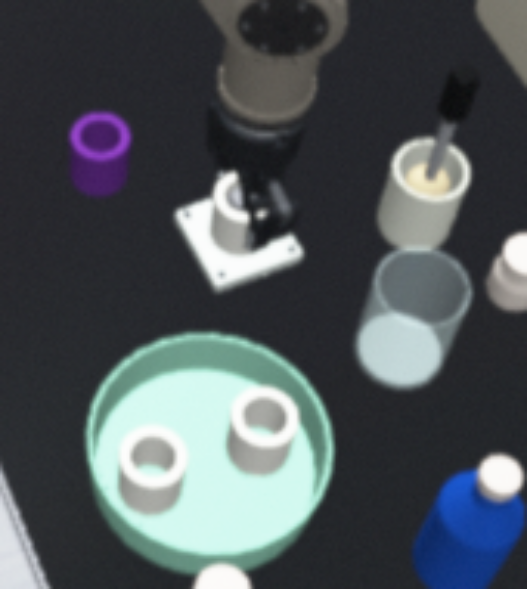

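The last sleeve is clear too: it seated on the base plate, with 5 N at TCP z 0.0307. It goes in tub slot C, (0.686, 0.088).

```bash

python3 -m jog '0 0 0 0 -8 0 0;0 0 0 0 -20 0 0;0 0 0 0 -25 0 0;0 0 0 0 -25 0 0;0 0 0 0 -14 0 0'
python3 -m jog '0 0 0 0 0 0 0;0 0 0 12 0 -6.5 0;0 0 0 24 0 -13 0;0 0 0 33 0 -17.7 0;0 0 0 33 0 -17.7 0'
python3 -m jog '0 0 0 33 0 -17.7 0;0 0 0 33 0 -17.7 0;0 0 0 33 0 -17.7 0;0 0 0 24 0 -13 0;0 0 0 12 0 -6.5 0'
python3 -m jog '0 0 0 2.6 0 -1 0;0 0 0 0 0 0 0;0 0 0 0 0 0 0;0 0 0 0 0 0 0;0 0 0 0 0 0 0'
python3 - <<'E'
from h import *
go(.686,.088,.08,0);o=r.get_obs();f=cam('wrist');save(f,'w23.png')
P=pts(f,(o["tcp_pos"],o["orientation"]));print(circ(near(P,f,(.649,.138),.035,.06,.071),.0235,(.649,.138)))
E
```

```text
clock: 65.18
tcp_pos: [0.4471, 0.2176, 0.1249]
orientation: [-1.569, -0.003, -0.001]
contact_force: [0.4, 0.2, -1.5]
grip_width: 0.0558
clock: 65.6
tcp_pos: [0.5491, 0.1604, 0.1208]
orientation: [-1.572, -0.0, 0.003]
contact_force: [0.8, 0.5, -2.5]
grip_width: 0.0556
clock: 66.02
tcp_pos: [0.6865, 0.084, 0.1193]
orientation: [-1.573, 0.005, -0.003]
contact_force: [-0.8, 0.2, -1.4]
grip_width: 0.0556
clock: 66.43
tcp_pos: [0.685, 0.0896, 0.1221]
orientation: [-1.571, -0.001, 0.003]
contact_force: [-1.0, -0.8, -1.1]
grip_width: 0.0555
t 66.43 tcp [685.   89.6 122.1] yaw 0.15 tilt 0.04 F [-1.  -0.8 -1.1] w 55.5
  tool shift mm [ 1.  42.1 -1.6] turn about tool y 0.15
[0.6499 0.1388 0.0234]
```

View pics/w23.png

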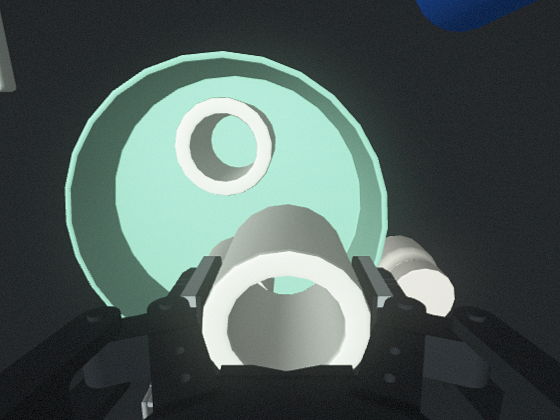

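```bash

python3 -m jog '0 0 0 0.5 10 -1 0;0 0 0 0 20 0 0;0 0 0 0 20 0 0;0 0 0 0 10 0 0;0 0 0 0 4 0 0'
python3 -m jog '0 0 0 0 0 0 0;0 0 0 0 0 0 0;0 0 0 0 0 0 0;0 0 0 0 0 0 0;0 0 0 0 0 0 0'
python3 -c "
from h import *
go(.686,.088,.0206,0)"
```

```text
clock: 66.9
tcp_pos: [0.6849, 0.0871, 0.0557]
orientation: [-1.572, 0.002, 0.004]
contact_force: [0.5, -0.0, -1.9]
grip_width: 0.0557
clock: 67.32
tcp_pos: [0.6872, 0.0877, 0.0593]
orientation: [-1.571, -0.002, -0.001]
contact_force: [0.2, 0.3, -1.3]
grip_width: 0.0559
t 67.32 tcp [687.2  87.7  59.3] yaw 0.03 tilt 0.09 F [ 0.2  0.3 -1.3] w 55.9
  tool shift mm [-1.2 38.7  0.3] turn about tool y 0.03
```

```bash

python3 -m jog '0 0 0 -1 6 0 0;0 0 0 0 9 0 0;0 0 0 0 9 0 0;0 0 0 0 6 0 0;0 0 0 0 3 0 0'
python3 -m jog '0 0 0 0 2 0 0;0 0 0 0 1 0 0;0 0 0 0 0 0 0;0 0 0 0 0 0 0;0 0 0 0 0 0 0'
python3 -m jog '0 0 0 0 1 0 0;0 0 0 0 1 0 0;0 0 0 0 0 0 0;0 0 0 0 0 0 0;0 0 0 0 0 0 0'
python3 -c "
from h import *
go(.686,.088,.0206,0)"
```

```text
clock: 67.73
tcp_pos: [0.6845, 0.0872, 0.0232]
orientation: [-1.571, 0.002, 0.003]
contact_force: [-0.1, -0.2, -2.5]
grip_width: 0.056
clock: 68.15
tcp_pos: [0.6859, 0.0876, 0.0227]
orientation: [-1.571, -0.001, -0.0]
contact_force: [-0.1, 0.1, -1.9]
grip_width: 0.0559
clock: 68.57
tcp_pos: [0.6858, 0.0875, 0.0208]
orientation: [-1.571, -0.001, -0.0]
contact_force: [-1.7, -1.3, 2.9]
grip_width: 0.0557
t 68.57 tcp [685.8  87.5  20.8] yaw 0.03 tilt 0.04 F [-1.7 -1.3  2.9] w 55.7
  tool shift mm [0.2 0.2 0.5] turn about tool y 0.03
```

```bash

python3 -m jog '0 0 0 0 0 0 0.68;0 0 0 0 0 0 0.72;0 0 0 0 0 0 0.75;0 0 0 0 0 0 0.76;0 0 0 0 0 0 0.76'
python3 -m jog '0 0 0 0 -8 0 0.76;0 0 0 0 -20 0 0.76;0 0 0 0 -35 0 0.76;0 0 0 0 -38 0 0.76;0 0 0 0 -38 0 0.76'
python3 -m jog '0 0 0 0 -38 0 0.76;0 0 0 -20 -15 -15 0.76;0 0 0 -30 0 -25 0.76;0 0 0 -35 0 -35 0.76;0 0 0 -35 0 -35 0.76'
python3 -m jog '0 0 0 -25 0 -35 0.76;0 0 0 -20 0 -35 0.76;0 0 0 0 0 -30 0.76;0 0 0 0 0 -15 0.76;0 0 0 0 0 0 0.76'
python3 -m jog '0 0 0 0 0 0 0.76;0 0 0 0 0 0 0.76;0 0 0 0 0 0 0.76;0 0 0 0 0 0 0.76;0 0 0 0 0 0 0.76'
python3 - <<'E'
from h import *
go()
for n in("scene","top"):
    f=cam(n);save(f,n+"9.png");print(n);P=pts(f);sl(P,f)
    q=near(P,f,(.489,.381),.05,.2,.24);print("brush top",q.mean(0),len(q))
E
```

```text
clock: 68.98
tcp_pos: [0.6855, 0.0875, 0.0202]
orientation: [-1.571, -0.0, 0.001]
contact_force: [-0.1, 0.1, -0.3]
grip_width: 0.0653
clock: 69.4
tcp_pos: [0.6851, 0.0876, 0.161]
orientation: [-1.571, -0.0, 0.001]
contact_force: [1.0, 0.1, 0.2]
grip_width: 0.065
clock: 69.82
tcp_pos: [0.5755, -0.0117, 0.2132]
orientation: [-1.571, -0.003, 0.001]
contact_force: [0.4, -0.3, -0.3]
grip_width: 0.0649
clock: 70.23
tcp_pos: [0.5318, -0.1306, 0.2128]
orientation: [-1.573, 0.005, -0.005]
contact_force: [0.5, 0.6, -0.6]
grip_width: 0.0649
clock: 70.65
tcp_pos: [0.5327, -0.1242, 0.2124]
orientation: [-1.571, -0.002, 0.002]
contact_force: [0.3, 0.7, -0.7]
grip_width: 0.0648
t 70.65 tcp [ 532.7 -124.2  212.4] yaw 0.15 tilt 0.02 F [ 0.3  0.7 -0.7] w 64.8
  tool shift mm [0. 0. 0.] 
scene
[440. 213.] 170 0.0609 [0.5891 0.4267 0.0157]
[158. 244.] 193 0.0612 [ 0.3991 -0.32    0.0159]
[320. 272.] 96 0.0624 [0.6498 0.0367 0.0244]
[319. 284.] 88 0.0616 [0.6494 0.0364 0.023 ]
[341. 321.] 234 0.0617 [0.7728 0.0412 0.0157]
brush top [0.49067654 0.37854257 0.21445622] 92
top
[274. 121.] 151 0.0611 [0.7727 0.0404 0.0153]
[259. 149.] 118 0.0624 [0.6857 0.0853 0.0238]
[241. 160.] 123 0.0625 [0.6481 0.1363 0.0236]
[275. 161.] 127 0.0626 [0.6476 0.0355 0.0237]
[146. 180.] 162 0.0604 [0.5884 0.4245 0.0153]
brush top [0.48817687 0.37688811 0.21690126] 72
```

View pics/scene9.png

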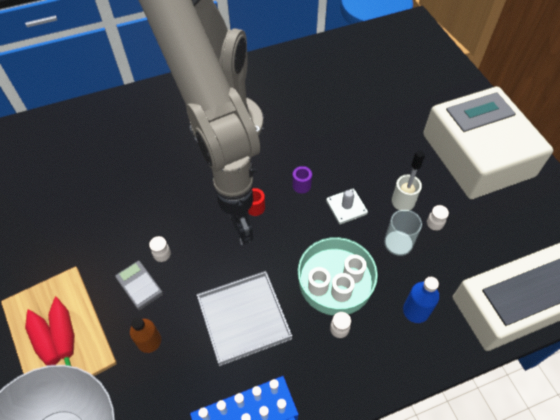

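View pics/top9.png

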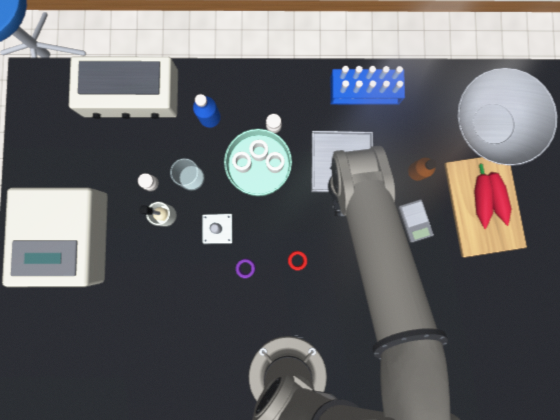

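All three sleeves stand in the tub, in the top view at (241,160), (275,161) and (259,149). The brush is upright in the cup at (160,214), the jars haven't moved, and the gripper is clear of everything.

```bash
python3 -c "
from bench import r
print(r.hand_in())"
```

```text
the job is handed in; nothing more can be done
None
```

The job is handed in at about 71 s of the 208 s allowed. All three sleeves turned out clear and stand in the green tub. The tray is empty because none stuck.

- **Brush:** I took it from the beaker and ran it up and down in the tub, from floor contact (about 5 mm) to just above the rim (about 58 mm). It went to the floor three times and up to the rim twice in between, then I lifted it out. It now stands upright in the holder cup, its handle top measured at about 217 mm.
- **Sleeves:** The row held three, in places 1, 2 and 4; place 3 was empty. I tried them in order. Each passed the tight-stop height with no force and seated on the base plate, its lower end about 15 mm above the bench, with 4–10 N of contact.
- **Sleeve 2 knocked aside:** It moved about 46 mm while I was placing sleeve 1. I measured its position again before picking it up.

**Last checks:**
- The three sleeves' top faces measured level at about 62 mm in the top view, which fits standing upright on the tub floor. In the scene view two of them partly hide each other, so their fits there were incomplete.
- The three jars measured within about 2 mm of where they started. The bottles look unmoved in the pictures.
- The gripper was clear of everything.

**What didn't match:**
- My first fit of the tub's centre was about 20 mm off, because the jar beside it skewed the fit. I brushed using that figure, but the spot was still well inside the tub, about 41 mm from its true centre. I corrected it before placing any sleeve.
- One down-stroke touched the tub floor with about 20 N for a moment, inside the limits.
- The task text gives sleeve counts for places 3 and 4 that contradict each other. I went by what the cameras showed.

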